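Stow the lure cases in the tackle box and pin it shut

ROBOT

A 6-joint arm with a two-finger parallel gripper is mounted at the origin on the work surface. World frame = base frame: x ahead of the robot, y to its left, z up, the work surface at z = 0. Lengths are in m, angles in degrees, forces in N, time in s.
With the tool pointing down it reaches from about 0.375 to 0.9 m from the base axis. Payload 3.1 kg.
Tool frame: the origin (TCP) lies midway between the tips of the shut fingers; the grasp point (between the pads) lies bot.hold_point_z behind it (bot.hold_point_z is the distance from the TCP to the grasp point, in m); z points along the fingers, y is the direction in which the jaws open and shut (so a half turn about z gives the same grasp; the last joint's range is limited). The gripper opens to 87 mm and grips with 3 to 60 N. Pads are 19 mm wide; open, the fingers measure 117 mm over their backs; the gripper's body (75 mm by 190 mm) begins 51 mm behind the grasp point.
Start: joints at [62.997, 30.224, 82.088, -0, 67.689, -10.227], TCP at [0.18, 0.598, 0.223] pointing down, gripper open.
Joint ranges: [-176.69, 176.69], [-43.24, 126.21], [12.49, 139.97], [-82, 262], [0, 151.66], [-163.58, 163.58]. Speed limits (degrees/s): [159.86, 159.86, 180, 180, 180, 180].

INTERFACE

Orientations are given as a 3x3 rotation matrix whose columns are the frame's x, y, z axes.
In Python, from rig import bot, vision, order gives the robot as it stands. The module is installed in compiled form; this text tells all that it offers.
- The arm moves only by the tool move_arm, never from a script. Its argument "moves" is a list of rows, each an object of numbers: "hand": the finger opening in mm, from 0 to 87; "x", "y", "z": the shift along the tool's x, y, z in units of 25 mm (1.0 is 25 mm); "wx", "wy", "wz": the turn, a rotation vector about the tool's x, y, z in degrees. In form: [{"hand": .., "x": .., "y": .., "z": .., "wx": .., "wy": .., "wz": ..}, ...]. A call has 1 to 20 rows; each row shifts and turns the commanded pose from where the row before left it, along the tool's axes as they then stand; what a row does not reach is not made up. A row lasts 1/10 s, in which the tool goes at most 50 mm and 8.59 degrees, less where a joint would pass 70% of its speed; a pose out of reach is approached as far as the arm can. A call is refused whole if a number of a shift passes 1 or a number of a turn 8.59, either way. A call with a gripper value outside its range is refused whole. The fingers move at their own pace and stop on an object; the grip force is fixed at half the most. Time passes only in rows, so rows that do not move let the fingers close. It gives the time, the measured TCP pose, the force and the opening at its end, in the units of the state.
- bot.read_state(): the state, without advancing time (a new reading comes with each control period).
- vision.capture(name): name is "scene" or "top" or "wrist"; returns a dict with "image" (480x640x3 uint8, red, green, blue), "z_map" (480x640 float32, m along the optical axis (not along the pixel's ray), 0 where there is no reading), "fx", "fy", "cx", "cy" (pixels), "pose" (4x4, takes a point from camera to world coordinates); the wrist camera has in their place "hand_eye" (4x4, takes a point from camera to tool coordinates, whose origin is the TCP and whose axes are the flange's). Camera axes: x right, y down, z forward; pixel columns grow to the right and rows downward; lengths in m; the calibration is good to about 2 mm. A picture is of the moment at which its call begins: read the wrist's pose just before it.
- order.hand_in(): hands the job in, once; it reports no verdict.
The state is a dict: "time_s": time; "joint_positions": joint angles; "qvel": joint speeds; "tau": joint torques, N m; "position": TCP position; "tcp_rot": TCP orientation; "force": force on the tool from outside, world axes, zero at the start; "moment": the same for the moment, N m; "opening": opening from 0.0 (shut) to 1.0 (fully open).
Only numpy, scipy, OpenCV 4.12 (cv2) and the standard library are available. Lean on these libraries where they do the work, as an engineer would, in place of code of your own. Each camera call takes 0.05 s, during which the arm holds its last target.

TASK

Lift the three lure cases together out of their slanted stand and lower them, still at that lean, into the snug well of the tackle box, one bottom edge first along the well's end wall, then swing them upright so they stand fully home, and let go. Shut the lid, swing the hasp down over the staple, and drop the retaining pin through the staple's eye until its flange rests on it. Do not disturb the reel, the dish or the pliers.

Things in the scene. Friction and masses are not known exactly. Their poses are not given: they have to be found in the camera images.
- case_a_mid (a point): Centre of the case farthest from the robot, one of three equal slim grey lure cases standing on edge side by side like books. Each is 102 long (own x) x 16 thick (own y) x 70 high (own z), 70 g. In the stand they lean sideways: own x climbs 30 degrees towards the right (-y), own z leans 30 degrees to the left (+y), so a tool taking the pile squarely is tilted 30 degrees, fingers pointing to the right.
- case_b_mid (a point): Centre of the middle case, so of the whole pile (102 long, 48 thick, 70 high). Same size and axes as case_a. Pinched across its 48 thickness, over the middle of its length and near its top edge, with about 40 N, the pile holds together by friction.
- case_c_mid (a point): Centre of the case nearest the robot; same size and axes as case_a.
- stand_corner (a point): Fixed white stand holding the pile: its low inner corner line at mid-width, where the pile's low bottom edge rests. x: horizontal, about to the right (-y of the world). Its floor climbs from here at 30 degrees along x for 116. Side cheeks (67 over the outsides) rise 26 square to that floor, leaving the upper 44 of the pile's broad sides free; the end board rises 38. Draw the pile out square to the floor.
- well (a point): Centre of the floor, 4 above the deck, of the snug well in the open olive tackle box. Axes are the box's: x to the hinge side, away from the robot, y left, z up. 105 long (y), 52 wide (x), walls 3 thick and 18 high all round. Above these it is clear up to the box's walls (100 high), which are from this point 58 to the front, 124 to the hinge side, 95 left, 160 right. Other contents are below 30.
- lid_hinge (a point): Middle of the lid's hinge line (along y) at the top of the box's far wall, 100 above the deck. Axes are the box's. The box is 190 (x) x 264 (y) x 100 high outside; its front wall's outer face is 190 in front of this point.
- lid (a joint): Lid angle in rad about lid_hinge: 0 shut, starts near 1.7 (just past upright). Flat plate, 192 from hinge to front edge, 268 wide, 12 thick: shut, its top is 112 above the deck. The hinge is stiff: it stays where it is left, and about 3 N at its front edge moves it. Push its outer face over and down, clear of the hasp (40 wide, mid-width).
- hasp (a joint): Hasp angle in rad: 0 hangs down over the staple, 1.57 sticks out to the robot, more leans up; starts near 1.8. Steel strap on the lid's front edge, 40 wide, 3 thick, 60 long, slotted from 30 to 46 for the staple. Lid shut: its pivot line (along y) is 195 in front of lid_hinge, 104 above the deck. Stiff: stays where left, 2 N moves it. Press its solid part (5 to 30 from the pivot), above the staple.
- eye (a point): Centre of the staple's round upright hole, at its top face: a flat level steel eye on the middle of the box's front, 22 wide, 5 thick, top 72.5 above the deck, reaching 31 out from the front wall. Hole 10 in diameter, its centre 20 out from the wall. Axes are the box's. Two spring clips, 85 to each side, look after themselves.
- pin_mid (a point): Steel retaining pin upright in a hole of a fixed teak block (100 x 62 x 42 high). The point is half-way up the pin, on its axis, at the underside of its flange (16 in diameter, 3 thick), which rests on the block. Below: shank 6 in diameter, 36 long, tapered tip. Above: barrel to hold, 13 in diameter, from 3 to 36 above the point. 45 g. Own z points up.
- reel: Orange fishing reel, about 95 long over its foot and 76 high, origin at the underside; a bystander.
- dish: White ceramic dish of lead sinkers, 100 across, 30 high, origin at the underside; a bystander.
- pliers: Stainless pliers with black grips, 150 long, lying flat, 10 high; origin near the pivot; a bystander.
There are look-alikes about, which are no part of the job. What is shaped like the part that bears case_b_mid but brown or green is not meant.

How it is judged (in metres and radians):
On the way, in this order (a step that is already met when the one before it is completed fails the run):
1. all three cases are lifted together, held by the fingers (height (world z) of each of case_a_mid, case_b_mid, case_c_mid above 0.125 m and contact force between the fingers and case_a above 0.5 N and contact force between the fingers and case_c above 0.5 N), for 0.1 s.
2. the held pile is in the well with its low bottom edge below the top of the well's walls, still leaning more than 11 degrees (z of each of case_a_mid, case_b_mid, case_c_mid in the frame of well below 0.062 m and angle between each of case_a_mid, case_b_mid, case_c_mid's own z axis and vertical above 0.2 rad and y of case_b_mid in the frame of well between -0.035 and 0.035 m and x of case_b_mid in the frame of well between -0.012 and 0.012 m and contact force between the fingers and case_a above 0.5 N), for 0.1 s.
3. the three cases stand upright on the floor of the well, released (y of case_a_mid in the frame of well between -0.006 and 0.006 m and x of case_a_mid in the frame of well between -0.022 and 0.022 m and z of each of case_a_mid, case_b_mid, case_c_mid in the frame of well below 0.039 m and angle between each of case_a_mid, case_b_mid, case_c_mid's own z axis and vertical below 0.07 rad and y of case_b_mid in the frame of well between -0.006 and 0.006 m and x of case_b_mid in the frame of well between -0.022 and 0.022 m and y of case_c_mid in the frame of well between -0.006 and 0.006 m and x of case_c_mid in the frame of well between -0.022 and 0.022 m and contact force between the fingers and case_a below 0.05 N and contact force between the fingers and case_b below 0.05 N and contact force between the fingers and case_c below 0.05 N), for 0.2 s.
4. the lid is shut (value of joint lid below 0.04 rad), for 0.2 s.
5. the hasp hangs over the staple (value of joint lid below 0.04 rad and value of joint hasp below 0.12 rad), for 0.2 s.
At the end, for the whole second after the job is handed in: All three cases upright (4 deg) on the well floor (4 mm) inside its walls; lid shut (0.04 rad); hasp down over the staple (0.12 rad); pin upright (9 deg) in the staple eye, flange resting on it (within 4 mm); all released and at rest; bystanders moved under 30 mm (all of step 5 and y of case_a_mid in the frame of well between -0.006 and 0.006 m and x of case_a_mid in the frame of well between -0.022 and 0.022 m and z of each of case_a_mid, case_b_mid, case_c_mid in the frame of well below 0.039 m and angle between each of case_a_mid, case_b_mid, case_c_mid's own z axis and vertical below 0.07 rad and y of case_b_mid in the frame of well between -0.006 and 0.006 m and x of case_b_mid in the frame of well between -0.022 and 0.022 m and y of case_c_mid in the frame of well between -0.006 and 0.006 m and x of case_c_mid in the frame of well between -0.022 and 0.022 m and linear speed of each of case_a, case_b, case_c, pin below 0.02 m/s and horizontal distance between pin_mid and eye below 0.0045 m and z of pin_mid in the frame of eye between -0.003 and 0.004 m and angle between pin_mid's own z axis and vertical below 0.15 rad); the robot touches nothing.
It fails at once if bystander pushed more than 30 mm: reel (distance of reel from where it was at the start of the episode above 0.03 m).
It fails at once if bystander pushed more than 30 mm: dish (distance of dish from where it was at the start of the episode above 0.03 m).
It fails at once if bystander pushed more than 30 mm: pliers (distance of pliers from where it was at the start of the episode above 0.03 m).
It also fails if it takes over 72 s, if anything falls off the work surface, if the arm or the gripper's body presses on something with over 40 N, if the wrist force passes 120 N, or if a joint passes its speed limit or range.

## Working session

There is one attempt and no reset: what is moved stays moved. The work goes in short steps, Python scripts to look and compute and a tool call to move; the robot and the scene stay as the last step left them, time stands still between calls to the robot, and variables do not carry over. Pictures are saved under pics/ and viewed, and the job is handed in when it is done.

Besides the shell and the picture viewer there is one more tool, called after "Emit:" by a JSON object that holds its "op" and its "data". move_arm: Moves the arm, as the interface text tells. Its arguments: {"type":"object","properties":{"moves":{"type":"array"}},"required":["moves"]}

```bash
mkdir -p pics; ls
python3 - <<'E'
from rig import bot, vision, order
import cv2
s=bot.read_state();print(s, bot.hold_point_z)
for n in ("scene","top","wrist"):
    c=vision.capture(n);cv2.imwrite(f"pics/{n}0.png",c["image"][:,:,::-1])
    print(n,c["fx"],c["fy"],c["cx"],c["cy"],c.get("pose",c.get("hand_eye")))
print(bot.read_state()["time_s"])
E
```

```text
pics
{'time_s': 0.0, 'joint_positions': array([ 6.29956021e+01,  3.02796241e+01,  8.21553533e+01, -6.35806067e-04,
        6.76903089e+01, -1.02267035e+01]), 'qvel': array([-0.01718492,  0.0812871 ,  0.04628671,  0.00134452,  0.04246753,
       -0.03016227]), 'tau': array([-1.66494910e-04, -4.40043712e+01, -1.76595855e+01,  6.34107040e-02,
        5.82159183e-02, -1.30673488e-04]), 'position': array([0.18004363, 0.59774325, 0.22157033]), 'tcp_rot': array([[-9.57432980e-01,  2.88653981e-01, -9.83724035e-04],
       [ 2.88655409e-01,  9.57431063e-01, -1.95291079e-03],
       [ 3.78132475e-04, -2.15373846e-03, -9.99997609e-01]]), 'force': array([-0.53476017,  0.3574205 ,  0.19173552]), 'moment': array([ 0.00640973, -0.02263184,  0.01877042]), 'opening': 1.0010292463927974} 0.0187
scene 522.2917498095071 522.2917498095071 311.9760225837729 246.60786905497562 [[-0.61052684  0.52095104 -0.59654588  1.21277961]
 [ 0.79175023  0.38271553 -0.47608864  0.56012454]
 [-0.0197115  -0.76298023 -0.64612122  0.90968428]
 [ 0.          0.          0.          1.        ]]
top 442.03142867894957 442.03142867894957 323.18524140610066 236.32888626938092 [[ 0.00827331 -0.98077011  0.19499113  0.26585919]
 [-0.99984971 -0.00514261  0.01655638 -0.06385758]
 [-0.01523524 -0.19509881 -0.98066526  1.10486647]
 [ 0.          0.          0.          1.        ]]
wrist 413.9375518779098 413.9375518779098 322.2363353711355 240.43607916335262 [[-4.32054251e-04 -9.60578629e-01 -2.78008114e-01  7.64257850e-02]
 [ 9.99999906e-01 -4.04412703e-04 -1.56772439e-04 -2.11846250e-04]
 [ 3.81622415e-05 -2.78008156e-01  9.60578713e-01 -1.61737801e-01]
 [ 0.00000000e+00  0.00000000e+00  0.00000000e+00  1.00000000e+00]]
0.15
```

View pics/scene0.png

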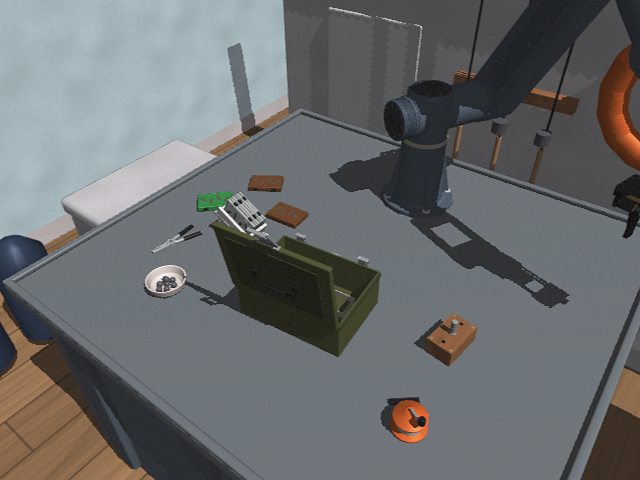

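View pics/top0.png

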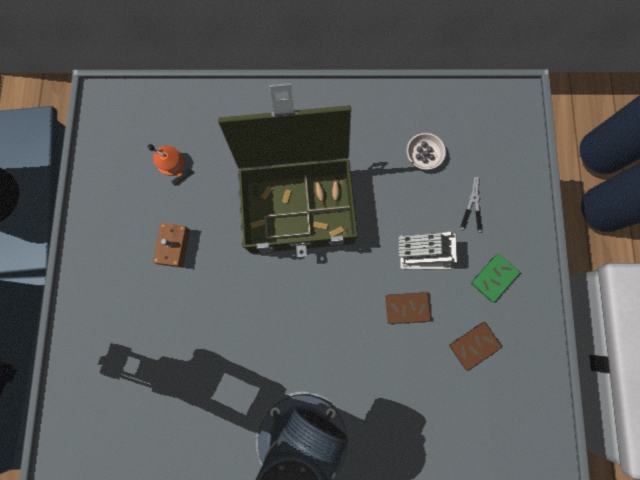

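View pics/wrist0.png

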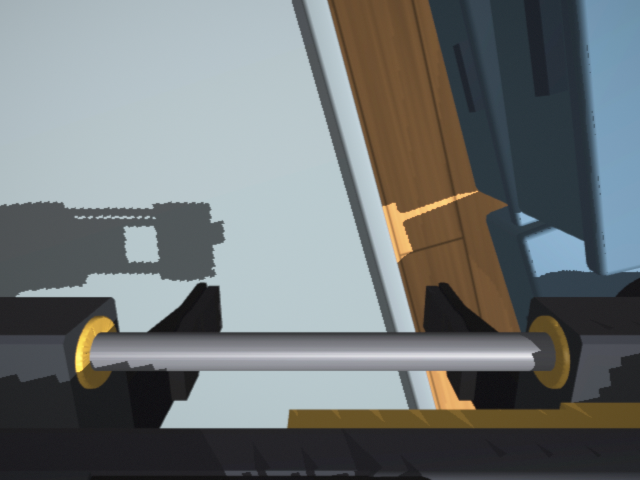

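```bash
cat > h.py <<'E'
from rig import bot, vision, order
import numpy as np, cv2
def cloud(name, s=None):
    if name=="wrist": s=bot.read_state()
    c=vision.capture(name)
    z=c["z_map"];v,u=np.mgrid[0:480,0:640]
    P=np.stack([(u-c["cx"])/c["fx"]*z,(v-c["cy"])/c["fy"]*z,z],-1)
    if name=="wrist":
        T=np.eye(4);T[:3,:3]=s["tcp_rot"];T[:3,3]=s["position"];T=T@c["hand_eye"]
    else: T=c["pose"]
    W=P@T[:3,:3].T+T[:3,3]; W[z==0]=np.nan
    return c["image"],W,T,c
def crop(img,u0,v0,u1,v1,fn,k=None):
    k=k or min(800/(u1-u0),600/(v1-v0))
    cv2.imwrite(fn,cv2.resize(img[v0:v1,u0:u1,::-1],None,fx=k,fy=k,interpolation=cv2.INTER_CUBIC))
E
python3 - <<'E'
from h import *
im,W,T,c=cloud("top"); np.save("top.npy",W)
crop(im,210,70,370,270,"pics/box.png")
crop(im,380,215,480,285,"pics/pile.png")
crop(im,145,215,200,275,"pics/pin.png")
im,W,T,c=cloud("scene"); np.save("scene.npy",W)
crop(im,190,170,400,360,"pics/sbox.png")
W=np.load("top.npy")
for n,(u,v) in dict(desk=(400,180),pin=(166,242),block=(178,256),reel=(168,160),dish=(425,152),pile=(420,245)).items(): print(n,W[v,u].round(3))
E
```

```text
desk [ 0.637 -0.244 -0.001]
pin [0.455 0.327 0.077]
block [0.427 0.31  0.038]
reel [0.671 0.349 0.049]
dish [ 0.703 -0.306  0.026]
pile [ 0.445 -0.268  0.107]
```

View pics/box.png

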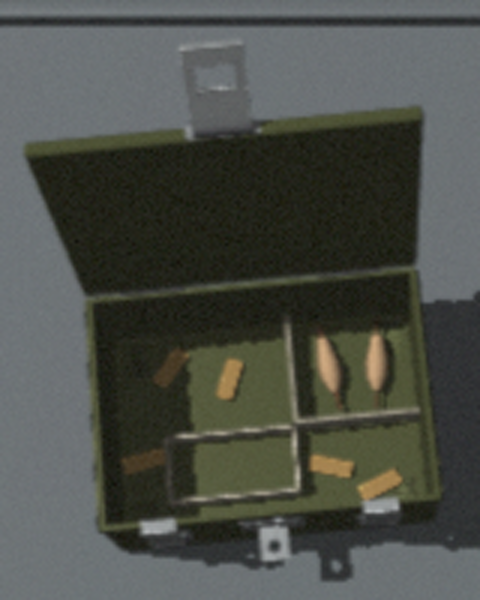

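View pics/pile.png

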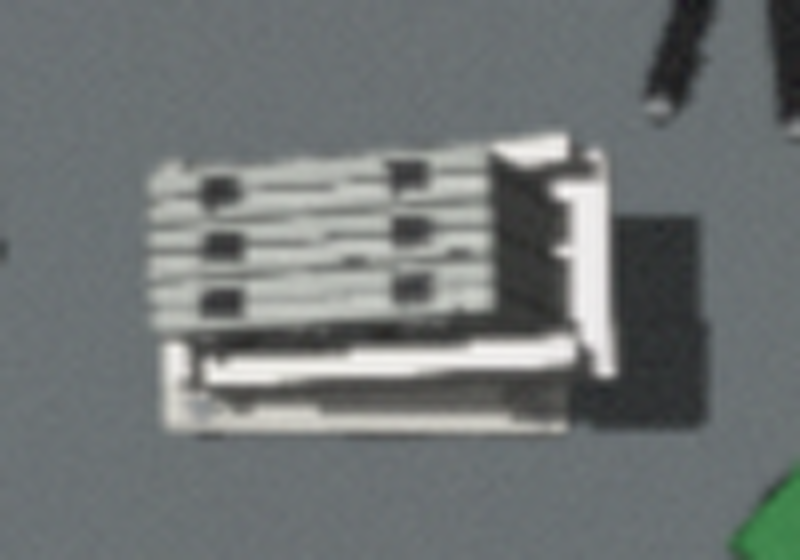

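View pics/sbox.png

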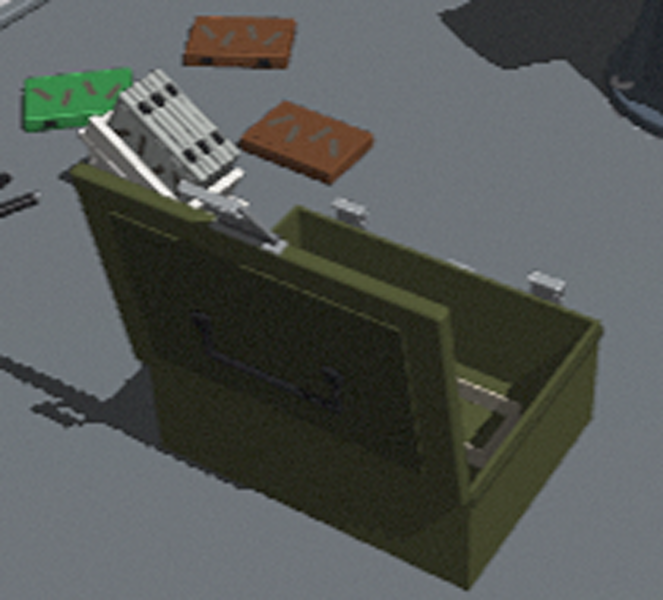

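```bash
cat >> h.py <<'E'
def ray(c,T,u,v,z):
    d=T[:3,:3]@np.array([(u-c["cx"])/c["fx"],(v-c["cy"])/c["fy"],1.]);o=T[:3,3]
    return o+d*(z-o[2])/d[2]
E
python3 - <<'E'
from h import *
im,W,T,c=cloud("top")
for n,u,v,z in [("FL",100,530,.1),("FR",440,498,.1),("BL",88,297,.1),("BR",417,270,.1),("eye",274,545,.0725),
  ("wFL",170,500,.022),("wFR",297,490,.022),("wBL",170,435,.022),("wBR",297,430,.022)]:
    p=ray(c,T,210+u/3,70+v/3,z);print(n,p.round(4))
# rim by heights
m=(W[...,2]>0.094)&(W[...,2]<.104)&(W[...,0]>.3)&(W[...,0]<.75)&(abs(W[...,1])<.25)
pts=W[m][:,:2].astype(np.float32);print(len(pts),cv2.minAreaRect(pts))
# pile top plane
m=(W[...,2]>0.05)&(W[...,1]<-.17)&(W[...,1]>-.4)&(W[...,0]>.35)&(W[...,0]<.55)
p=W[m];np.save("pile.npy",p);print(len(p),p.min(0),p.max(0))
m=(W[...,2]>0.036)&(W[...,2]<.047)&(W[...,1]>.2)&(W[...,1]<.45)&(W[...,0]>.35)&(W[...,0]<.55)
print(cv2.minAreaRect(W[m][:,:2].astype(np.float32)))
m=(W[...,2]>0.06)&(W[...,1]>.2)&(W[...,1]<.45)&(W[...,0]>.35)&(W[...,0]<.55)
print(W[m].mean(0),W[m].max(0),W[m].min(0),m.sum())
E
```

```text
FL [0.4403 0.1377 0.1   ]
FR [ 0.4668 -0.1244  0.1   ]
BL [0.6292 0.1556 0.1   ]
BR [ 0.6526 -0.1073  0.1   ]
eye [0.4338 0.005  0.0725]
wFL [0.4796 0.0959 0.022 ]
wFR [ 0.4886 -0.01    0.022 ]
wBL [0.5354 0.0977 0.022 ]
wBR [ 0.5402 -0.0093  0.022 ]
951 ((0.5455006957054138, -0.04559330642223358), (0.4171397387981415, 0.2276601642370224), 87.72371673583984)
1595 [ 0.41185    -0.36189664  0.0502693 ] [ 0.47988294 -0.2217678   0.13405453]
((0.45661240816116333, 0.3328292965888977), (0.06563618779182434, 0.10038141161203384), 82.49498748779297)
[0.45585053 0.33103893 0.0736013 ] [0.46187348 0.33850452 0.08131095] [0.45018034 0.32599627 0.06037268] 37
```

```bash
cat >> h.py <<'E'
from scipy.spatial.transform import Rotation as Ro
def frame(yaw,tilt):
    # tool frame: x_t toward +y(left), y_t +x, z down; yaw deg of box/pile, tilt: lean of fingers to the right
    a=np.radians(tilt)
    x=np.array([0,np.cos(a),-np.sin(a)]);z=np.array([0,-np.sin(a),-np.cos(a)]);y=np.cross(z,x)
    return Ro.from_euler('z',yaw,degrees=True).as_matrix()@np.stack([x,y,z],1)
def plan(p,R,p0=None,R0=None):
    s=bot.read_state()
    p0=s["position"] if p0 is None else p0; R0=s["tcp_rot"] if R0 is None else R0
    w=Ro.from_matrix(R0.T@R).as_rotvec(degrees=True)
    d=(np.array(p)-p0)
    n=int(np.ceil(max(abs(w).max()/8.5,1e-9)))
    print("turn total",w.round(2),"rows",n,"each",(w/n).round(3))
    print(" shift in start axes /25:",(R0.T@d/.025).round(3)," in end axes:",(R.T@d/.025).round(3))
E
python3 - <<'E'
from h import *
plan([.5,.06,.32],frame(5.6,0))
E
```

```text
turn total [-4.000e-02  2.000e-02  6.762e+01] rows 8 each [-5.000e-03  2.000e-03  8.453e+00]
 shift in start axes /25: [-18.458 -16.922  -3.901]  in end axes: [-22.672  10.628  -3.911]
```

Emit:
{"op": "move_arm", "data": {"moves": [{"z": -0.5,"wz": 8.45},{"z": -0.5,"wz": 8.45},{"z": -0.5,"wz": 8.45},{"z": -0.5,"wz": 8.45},{"z": -0.5,"wz": 8.45},{"z": -0.5,"wz": 8.45},{"z": -0.5,"wz": 8.45},{"z": -0.5,"wz": 8.45},{"x": -0.98,"y": 0.46},{"x": -0.98,"y": 0.46},{"x": -0.98,"y": 0.46},{"x": -0.98,"y": 0.46},{"x": -0.98,"y": 0.46},{"x": -0.98,"y": 0.46},{"x": -0.98,"y": 0.46},{"x": -0.98,"y": 0.46},{"x": -0.98,"y": 0.46},{"x": -0.98,"y": 0.46},{"x": -0.98,"y": 0.46},{"x": -0.98,"y": 0.46}]}}

```text
schema error: expected keys hand, x, y, z, wx, wy, wz
```

Emit:
{"op": "move_arm", "data": {"moves": [{"x": -0.98,"y": 0.46},{"x": -0.98,"y": 0.46},{"x": -0.98,"y": 0.46},{"x": -0.98,"y": 0.46},{"x": -0.98,"y": 0.46},{"x": -0.98,"y": 0.46},{"x": -0.98,"y": 0.46},{"x": -0.98,"y": 0.46},{"x": -0.98,"y": 0.46},{"x": -0.98,"y": 0.46},{"x": -0.98,"y": 0.46},{"x": 0}]}}

```text
schema error: expected keys hand, x, y, z, wx, wy, wz
```

Run:
```python
from h import *
s=bot.read_state();print(s["time_s"],s["position"],s["joint_positions"],s["force"]);print(s["tcp_rot"])
im,W,T,c=cloud("wrist");np.savez("w1.npz",W=W,T=T,im=im);crop(im,0,0,640,480,"pics/w1.png")
```

```text
0.3 [0.18025402 0.59817198 0.22221929] [ 6.29958900e+01  3.02426802e+01  8.21098586e+01  1.99647099e-04
  6.76903942e+01 -1.02275471e+01] [ 1.03838003  0.12935107 -0.30965815]
[[-9.57437242e-01  2.88641319e-01 -3.43104702e-04]
 [ 2.88641490e-01  9.57437019e-01 -6.66161750e-04]
 [ 1.36219337e-04 -7.36842321e-04 -9.99999719e-01]]
```

View pics/w1.png

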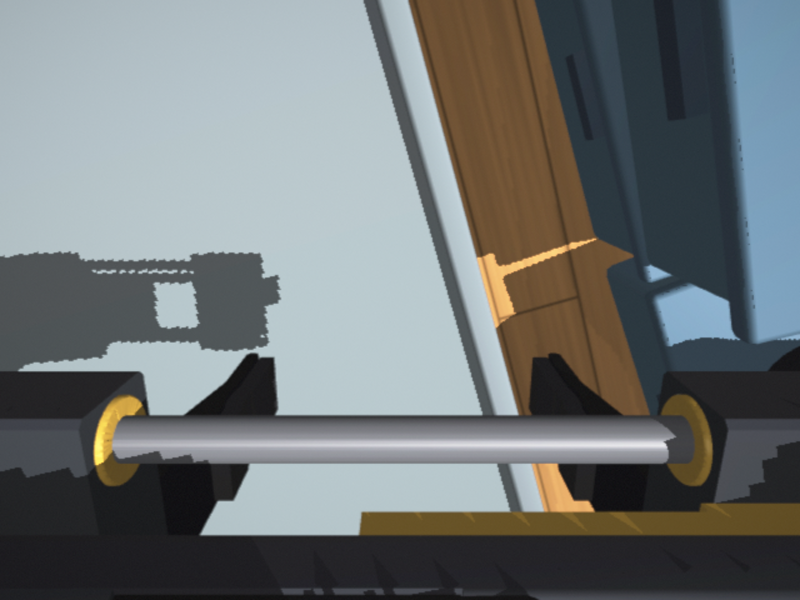

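Emit:
{"op": "move_arm", "data": {"moves": [{"hand": 87,"x": 0,"y": 0,"z": -0.5,"wx": 0,"wy": 0,"wz": 8.45},{"hand": 87,"x": 0,"y": 0,"z": -0.5,"wx": 0,"wy": 0,"wz": 8.45},{"hand": 87,"x": 0,"y": 0,"z": -0.5,"wx": 0,"wy": 0,"wz": 8.45},{"hand": 87,"x": 0,"y": 0,"z": -0.5,"wx": 0,"wy": 0,"wz": 8.45},{"hand": 87,"x": 0,"y": 0,"z": -0.5,"wx": 0,"wy": 0,"wz": 8.45},{"hand": 87,"x": 0,"y": 0,"z": -0.5,"wx": 0,"wy": 0,"wz": 8.45},{"hand": 87,"x": 0,"y": 0,"z": -0.5,"wx": 0,"wy": 0,"wz": 8.45},{"hand": 87,"x": 0,"y": 0,"z": -0.5,"wx": 0,"wy": 0,"wz": 8.45},{"hand": 87,"x": -0.98,"y": 0.46,"z": 0,"wx": 0,"wy": 0,"wz": 0},{"hand": 87,"x": -0.98,"y": 0.46,"z": 0,"wx": 0,"wy": 0,"wz": 0},{"hand": 87,"x": -0.98,"y": 0.46,"z": 0,"wx": 0,"wy": 0,"wz": 0},{"hand": 87,"x": -0.98,"y": 0.46,"z": 0,"wx": 0,"wy": 0,"wz": 0},{"hand": 87,"x": -0.98,"y": 0.46,"z": 0,"wx": 0,"wy": 0,"wz": 0},{"hand": 87,"x": -0.98,"y": 0.46,"z": 0,"wx": 0,"wy": 0,"wz": 0},{"hand": 87,"x": -0.98,"y": 0.46,"z": 0,"wx": 0,"wy": 0,"wz": 0},{"hand": 87,"x": -0.98,"y": 0.46,"z": 0,"wx": 0,"wy": 0,"wz": 0},{"hand": 87,"x": -0.98,"y": 0.46,"z": 0,"wx": 0,"wy": 0,"wz": 0},{"hand": 87,"x": -0.98,"y": 0.46,"z": 0,"wx": 0,"wy": 0,"wz": 0},{"hand": 87,"x": -0.98,"y": 0.46,"z": 0,"wx": 0,"wy": 0,"wz": 0},{"hand": 87,"x": -0.98,"y": 0.46,"z": 0,"wx": 0,"wy": 0,"wz": 0}]}}

```text
time_s: 2.35
position: [0.3469, 0.3183, 0.3227]
tcp_rot: [[-0.098, 0.995, 0.0], [0.995, 0.098, 0.0], [0.0, 0.0, -1.0]]
force: [0.4, 0.2, 1.2]
opening: 0.999
```

Emit:
{"op": "move_arm", "data": {"moves": [{"hand": 87,"x": -0.98,"y": 0.46,"z": 0,"wx": 0,"wy": 0,"wz": 0},{"hand": 87,"x": -0.98,"y": 0.46,"z": 0,"wx": 0,"wy": 0,"wz": 0},{"hand": 87,"x": -0.98,"y": 0.46,"z": 0,"wx": 0,"wy": 0,"wz": 0},{"hand": 87,"x": -0.98,"y": 0.46,"z": 0,"wx": 0,"wy": 0,"wz": 0},{"hand": 87,"x": -0.98,"y": 0.46,"z": 0,"wx": 0,"wy": 0,"wz": 0},{"hand": 87,"x": -0.98,"y": 0.46,"z": 0,"wx": 0,"wy": 0,"wz": 0},{"hand": 87,"x": -0.98,"y": 0.46,"z": 0,"wx": 0,"wy": 0,"wz": 0},{"hand": 87,"x": -0.98,"y": 0.46,"z": 0,"wx": 0,"wy": 0,"wz": 0},{"hand": 87,"x": -0.98,"y": 0.46,"z": 0,"wx": 0,"wy": 0,"wz": 0},{"hand": 87,"x": -0.98,"y": 0.46,"z": 0,"wx": 0,"wy": 0,"wz": 0},{"hand": 87,"x": -0.98,"y": 0.46,"z": 0,"wx": 0,"wy": 0,"wz": 0},{"hand": 87,"x": 0,"y": 0,"z": 0,"wx": 0,"wy": 0,"wz": 0},{"hand": 87,"x": 0,"y": 0,"z": 0,"wx": 0,"wy": 0,"wz": 0}]}}

```text
time_s: 3.65
position: [0.4986, 0.0634, 0.3224]
tcp_rot: [[-0.097, 0.995, -0.001], [0.995, 0.097, 0.001], [0.001, -0.001, -1.0]]
force: [-0.2, -0.1, -0.8]
opening: 0.998
```

Run:
```python
from h import *
s=bot.read_state();print(s["time_s"],s["position"],s["joint_positions"],s["force"]);print(s["tcp_rot"])
im,W,T,c=cloud("wrist");np.savez("w1.npz",W=W,T=T,im=im);crop(im,0,0,640,480,"pics/w1b.png")
```

```text
3.65 [0.49859591 0.06335516 0.32238401] [-5.53770805e+00  1.42271778e+01  9.15526609e+01  3.39839487e-02
  7.42700167e+01 -1.10897792e+01] [-0.21678118 -0.13926159 -0.83977406]
[[-9.65897518e-02  9.95323948e-01 -8.10940308e-04]
 [ 9.95324013e-01  9.65902895e-02  6.52219367e-04]
 [ 7.27498515e-04 -7.44150654e-04 -9.99999458e-01]]
```

View pics/w1b.png

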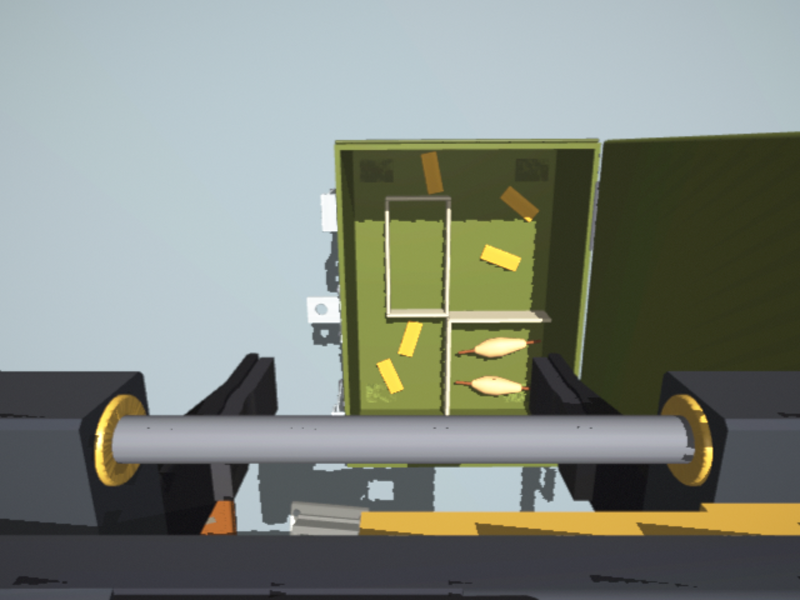

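```bash
cat > box.py <<'E'
from h import *
def measure(W,im,name):
    # box rim
    Z=W[...,2]
    v,u=np.mgrid[0:480,0:640]
    print("deck z", np.nanmedian(Z[20:80,20:250]))
    m=(Z>.094)&(Z<.106)&(v<285)&(W[...,0]<.68)
    m=cv2.morphologyEx(m.astype(np.uint8),cv2.MORPH_OPEN,np.ones((2,2)))>0
    P=W[m]
    print("rim n",len(P),"z",np.median(P[:,2]))
    return P
if __name__=="__main__":
    d=np.load("w1.npz");W=d["W"];im=d["im"]
    P=measure(W,im,"")
    Z=W[...,2]
    g=((Z>.094)&(Z<.106)).astype(np.uint8)*255
    g2=((Z>.017)&(Z<.027)).astype(np.uint8)*255
    g3=((Z>.068)&(Z<.078)).astype(np.uint8)*255
    out=np.dstack([g3,g2,g])
    crop(out,200,80,520,320,"pics/m1.png")
    crop(im,240,120,400,280,"pics/m1i.png")
E
python3 box.py
```

```text
deck z -0.00031199533215547914
rim n 3943 z nan
```

View pics/m1.png

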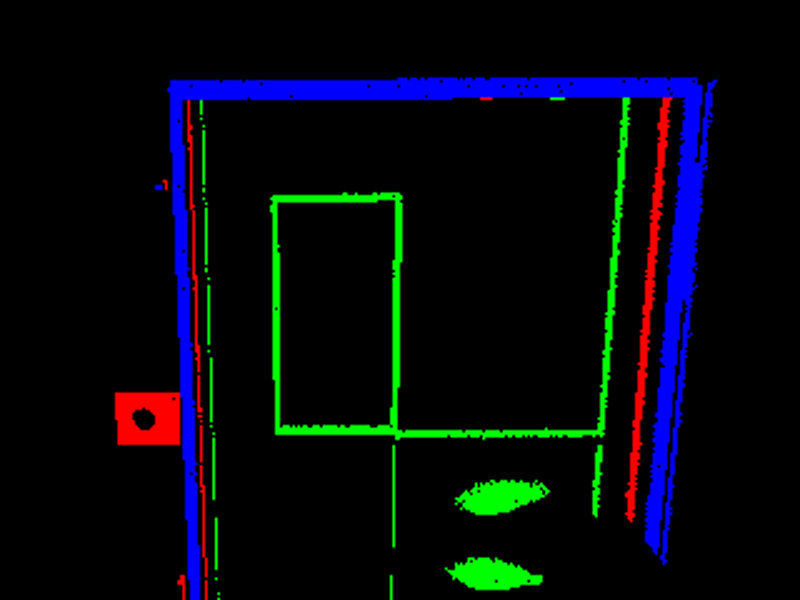

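View pics/m1i.png

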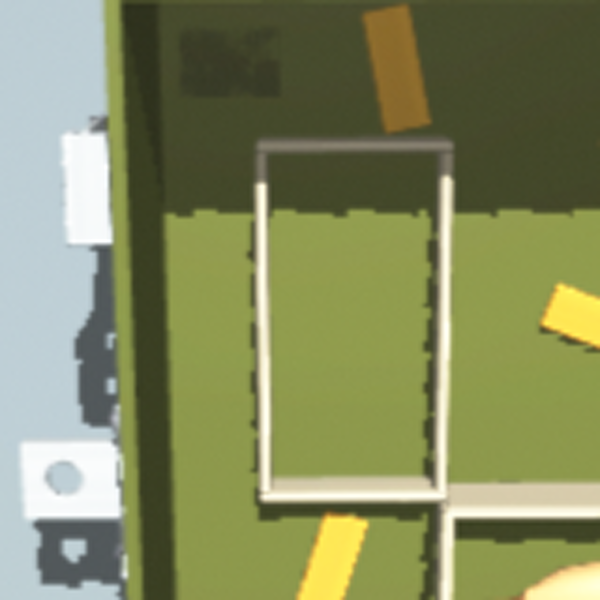

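```bash
cat > wellfit.py <<'E'
from h import *
import sys
def wellfit(W,c0=(.512,.045)):
    Z=W[...,2]; 
    m=(Z>.0195)&(Z<.0245)
    R=Ro.from_euler('z',5.6,degrees=True).as_matrix()[:2,:2]
    L=(W[...,:2]-np.array(c0))@R
    m&=(abs(L[...,0])<.034)&(abs(L[...,1])<.060)
    P=L[m];
    # lines: outer ring sides, wall centre-lines
    out={}
    sel=lambda a,b:P[a&b]
    yb=abs(P[:,1])<.045; xb=abs(P[:,0])<.022
    for n,q,ax in (("front",P[yb&(P[:,0]<-.02)],0),("back",P[yb&(P[:,0]>.02)],0),("left",P[xb&(P[:,1]>.045)],1),("right",P[xb&(P[:,1]<-.045)],1)):
        k=np.polyfit(q[:,1-ax],q[:,ax],1); out[n]=(k[1],np.degrees(np.arctan(k[0])),len(q))
        r=q[:,ax]-q[:,1-ax]*k[0]; print(n,"pos %.4f slope %.2f n%d"%(k[1],out[n][1],len(q)),"5-95%%: %.4f %.4f"%tuple(np.percentile(r,[3,97])))
    return R,m
def eyefit(W,im):
    m=(W[...,2]>.069)&(W[...,2]<.076)&(W[...,0]<.452)&(abs(W[...,1])<.03)
    q=W[m][:,:2]; u,v=None,None
    mm=m.astype(np.uint8); n,l,st,ce=cv2.connectedComponentsWithStats(mm)
    k=1+np.argmax(st[1:,4]); x,y,w,h,_=st[k]
    hole=(l[y+1:y+h-1,x+1:x+w-1]!=k).astype(np.uint8)
    n2,l2,st2,ce2=cv2.connectedComponentsWithStats(hole)
    k2=1+np.argmax(st2[1:,4]); cu,cv=ce2[k2]+[x+1,y+1]
    print("eye px",cu,cv,st2[k2], "z", np.median(W[l==k][:,2]))
    return cu,cv
if __name__=="__main__":
    d=np.load(sys.argv[1]);W=d["W"]
    wellfit(W)
    cu,cv=eyefit(W,None)
    c=vision.capture("wrist") if 0 else dict(fx=413.9375518779098,fy=413.9375518779098,cx=322.2363353711355,cy=240.43607916335262)
    print("eye",ray(c,d["T"],cu,cv,.0725))
    # box rim in frame yaw 5.6 about well guess
    R=Ro.from_euler('z',5.6,degrees=True).as_matrix()[:2,:2]
    L=(W[...,:2]-np.array([.512,.045]))@R; Z=W[...,2]
    m=(Z>.097)&(Z<.103)
    q=L[m&(L[...,0]<-.05)&(L[...,0]>-.075)&(abs(L[...,1])<.09)]; k=np.polyfit(q[:,1],q[:,0],1);r=q[:,0]-q[:,1]*k[0];print("front rim",np.percentile(r,[2,50,98]),np.degrees(np.arctan(k[0])))
    q=L[m&(L[...,1]<.11)&(L[...,1]>.085)&(abs(L[...,0]-.03)<.08)]; k=np.polyfit(q[:,0],q[:,1],1);r=q[:,1]-q[:,0]*k[0];print("left rim",np.percentile(r,[2,50,98]),np.degrees(np.arctan(k[0])))
E
python3 wellfit.py w1.npz
```

```text
front pos -0.0261 slope -0.08 n200 5-95%: -0.0275 -0.0247
back pos 0.0288 slope -0.23 n201 5-95%: 0.0274 0.0303
left pos 0.0553 slope 0.13 n113 5-95%: 0.0540 0.0565
right pos -0.0522 slope -0.10 n111 5-95%: -0.0536 -0.0508
eye px 256.9836065573771 247.2622950819672 [ 6  5  9  9 61] z 0.07195911543855993
eye [0.43535085 0.00672419 0.0725    ]
front rim [-0.0606091  -0.05854111 -0.05657054] -0.28608963252146097
left rim [0.09706137 0.09908232 0.10178972] 0.2803925655735598
```

Emit:
{"op": "move_arm", "data": {"moves": [{"hand": 87,"x": 0,"y": 0,"z": 0,"wx": 0,"wy": 0,"wz": 8.5},{"hand": 87,"x": 0,"y": 0,"z": 0,"wx": 0,"wy": 0,"wz": 8.5},{"hand": 87,"x": 0,"y": 0,"z": 0,"wx": 0,"wy": 0,"wz": 8.5},{"hand": 87,"x": 0,"y": 0,"z": 0,"wx": 0,"wy": 0,"wz": 8.5},{"hand": 87,"x": 0,"y": 0,"z": 0,"wx": 0,"wy": 0,"wz": 8.5},{"hand": 87,"x": 0,"y": 0,"z": 0,"wx": 0,"wy": 0,"wz": 8.5},{"hand": 87,"x": 0,"y": 0,"z": 0,"wx": 0,"wy": 0,"wz": 8.5},{"hand": 87,"x": 0,"y": 0,"z": 0,"wx": 0,"wy": 0,"wz": 8.5},{"hand": 87,"x": 0,"y": 0,"z": 0,"wx": 0,"wy": 0,"wz": 8.5},{"hand": 87,"x": 0,"y": 0,"z": 0,"wx": 0,"wy": 0,"wz": 8.5},{"hand": 87,"x": 0,"y": 0,"z": 0,"wx": 0,"wy": 0,"wz": 5},{"hand": 87,"x": 0,"y": 0,"z": 0,"wx": 0,"wy": 0,"wz": 0},{"hand": 87,"x": 0,"y": 0,"z": 0,"wx": 0,"wy": 0,"wz": 0}]}}

```text
time_s: 5.0
position: [0.4982, 0.0644, 0.3226]
tcp_rot: [[0.995, 0.101, -0.0], [0.101, -0.995, 0.0], [-0.0, -0.0, -1.0]]
force: [-1.3, -0.2, -0.3]
opening: 1.002
```

```bash
python3 - <<'E'
from h import *
s=bot.read_state();print(s["time_s"],s["position"],s["joint_positions"]);print(s["tcp_rot"])
im,W,T,c=cloud("wrist");np.savez("w2.npz",W=W,T=T,im=im);crop(im,0,0,640,480,"pics/w2.png")
E
python3 wellfit.py w2.npz
```

```text
5.0 [0.4982053  0.06439327 0.3226373 ] [-5.40851143e+00  1.41755733e+01  9.15838088e+01  1.27716043e-02
  7.42531591e+01  7.87805420e+01]
[[ 9.94867492e-01  1.01186140e-01 -1.97681162e-04]
 [ 1.01186185e-01 -9.94867479e-01  2.34216320e-04]
 [-1.72967114e-04 -2.53016806e-04 -9.99999953e-01]]
front pos -0.0261 slope -0.24 n179 5-95%: -0.0271 -0.0248
back pos 0.0288 slope -0.17 n239 5-95%: 0.0277 0.0300
left pos 0.0552 slope 0.81 n104 5-95%: 0.0539 0.0567
right pos -0.0524 slope 0.51 n110 5-95%: -0.0540 -0.0511
eye px 371.25 263.19642857142856 [ 5  5  9  8 56] z 0.07213648860984995
eye [0.43544281 0.00613946 0.0725    ]
front rim [-0.06058675 -0.05837423 -0.05656183] -0.3013765493896637
left rim [0.09663945 0.09864687 0.10087322] 0.2820758916212535
```

View pics/w2.png

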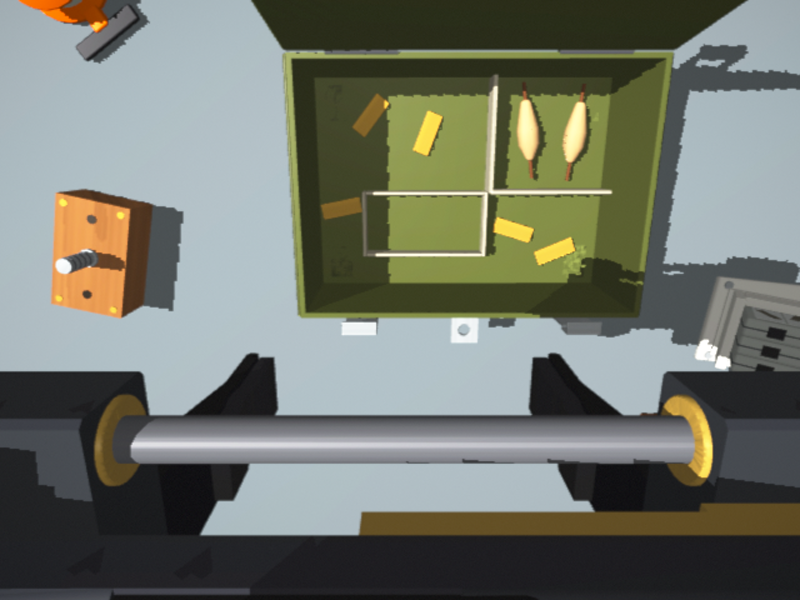

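```bash
cat > pilefit.py <<'E'
from h import *
import sys
def pilefit(W,yaw,c0):
    F=frame(yaw,30) # cols x_t,y_t,z_t ; own z=-z_t, own x=-x_t
    own=np.stack([-F[:,0],-F[:,1]*-1,-F[:,2]],1) # own x = -x_t, own y = ? 
    own[:,1]=np.cross(own[:,2],own[:,0])
    L=(W-np.array(c0))@own
    return L,own
if __name__=="__main__":
    p=np.load("pile.npy"); 
    for yaw in (0,3,5,7):
        L,own=pilefit(p,yaw,(.445,-.268,.107))
        m=abs(L[:,2])<.006
        print(yaw,m.sum(),L[m].min(0).round(4),L[m].max(0).round(4),L[m].std(0).round(4))
E
python3 pilefit.py
```

```text
0 896 [-0.0528 -0.0235 -0.006 ] [0.0505 0.0259 0.0036] [0.0293 0.0141 0.0018]
3 894 [-0.0534 -0.0253 -0.006 ] [0.0508 0.0273 0.0039] [0.0293 0.0141 0.0018]
5 894 [-0.0537 -0.0267 -0.006 ] [0.0512 0.0283 0.0041] [0.0294 0.0142 0.0019]
7 889 [-0.054  -0.0282 -0.006 ] [0.0516 0.0293 0.0043] [0.0293 0.0143 0.0019]
```

Run:
```python
from h import *
plan([.445,-.2376,.2396],frame(2,30))
R=frame(2,0); s=bot.read_state()
plan([.445,-.2376,.2396],frame(2,30),R0=R)
```

```text
turn total [-22.54 -24.07 -84.08] rows 10 each [-2.254 -2.407 -8.408]
 shift in start axes /25: [-3.338 11.797  3.319]  in end axes: [-8.724 -2.554  8.871]
turn total [  0. -30.   0.] rows 4 each [ 0.  -7.5  0. ]
 shift in start axes /25: [-11.991  -2.554   3.321]  in end axes: [-8.724 -2.554  8.871]
```

Emit:
{"op": "move_arm", "data": {"moves": [{"hand": 87,"x": 0,"y": 0,"z": 0,"wx": 0,"wy": 0,"wz": -8.59},{"hand": 87,"x": 0,"y": 0,"z": 0,"wx": 0,"wy": 0,"wz": -8.59},{"hand": 87,"x": 0,"y": 0,"z": 0,"wx": 0,"wy": 0,"wz": -8.59},{"hand": 87,"x": 0,"y": 0,"z": 0,"wx": 0,"wy": 0,"wz": -8.59},{"hand": 87,"x": 0,"y": 0,"z": 0,"wx": 0,"wy": 0,"wz": -8.59},{"hand": 87,"x": 0,"y": 0,"z": 0,"wx": 0,"wy": 0,"wz": -8.59},{"hand": 87,"x": 0,"y": 0,"z": 0,"wx": 0,"wy": 0,"wz": -8.59},{"hand": 87,"x": 0,"y": 0,"z": 0,"wx": 0,"wy": 0,"wz": -8.59},{"hand": 87,"x": 0,"y": 0,"z": 0,"wx": 0,"wy": 0,"wz": -8.59},{"hand": 87,"x": 0,"y": 0,"z": 0,"wx": 0,"wy": 0,"wz": -8.59},{"hand": 87,"x": 0,"y": 0,"z": 0,"wx": 0,"wy": -7.5,"wz": 0},{"hand": 87,"x": 0,"y": 0,"z": 0,"wx": 0,"wy": -7.5,"wz": 0},{"hand": 87,"x": 0,"y": 0,"z": 0,"wx": 0,"wy": -7.5,"wz": 0},{"hand": 87,"x": 0,"y": 0,"z": 0,"wx": 0,"wy": -7.5,"wz": 0}]}}

```text
time_s: 6.45
position: [0.4992, 0.0639, 0.3235]
tcp_rot: [[-0.023, 1.0, 0.016], [0.863, 0.028, -0.504], [-0.504, 0.002, -0.864]]
force: [0.3, 0.3, -0.2]
opening: 1.001
```

Emit:
{"op": "move_arm", "data": {"moves": [{"hand": 87,"x": -0.87,"y": -0.25,"z": 0.88,"wx": 0,"wy": 0,"wz": 0},{"hand": 87,"x": -0.87,"y": -0.25,"z": 0.88,"wx": 0,"wy": 0,"wz": 0},{"hand": 87,"x": -0.87,"y": -0.25,"z": 0.88,"wx": 0,"wy": 0,"wz": 0},{"hand": 87,"x": -0.87,"y": -0.25,"z": 0.88,"wx": 0,"wy": 0,"wz": 0},{"hand": 87,"x": -0.87,"y": -0.25,"z": 0.88,"wx": 0,"wy": 0,"wz": 0},{"hand": 87,"x": -0.87,"y": -0.25,"z": 0.88,"wx": 0,"wy": 0,"wz": 0},{"hand": 87,"x": -0.87,"y": -0.25,"z": 0.88,"wx": 0,"wy": 0,"wz": 0},{"hand": 87,"x": -0.87,"y": -0.25,"z": 0.88,"wx": 0,"wy": 0,"wz": 0},{"hand": 87,"x": -0.87,"y": -0.25,"z": 0.88,"wx": 0,"wy": 0,"wz": 0},{"hand": 87,"x": -0.87,"y": -0.25,"z": 0.88,"wx": 0,"wy": 0,"wz": 0},{"hand": 87,"x": 0,"y": 0,"z": 0,"wx": 0,"wy": 0,"wz": 0},{"hand": 87,"x": 0,"y": 0,"z": 0,"wx": 0,"wy": 0,"wz": 0}]}}

```text
time_s: 7.65
position: [0.444, -0.2365, 0.2407]
tcp_rot: [[-0.022, 1.0, 0.012], [0.866, 0.025, -0.499], [-0.499, -0.0, -0.866]]
force: [-0.8, 0.3, -0.1]
opening: 0.996
```

Run:
```python
from h import *
s=bot.read_state();print(s["time_s"],s["position"],s["joint_positions"]);print(s["tcp_rot"])
im,W,T,c=cloud("wrist");np.savez("w3.npz",W=W,T=T,im=im);crop(im,0,0,640,480,"pics/w3.png")
from pilefit import pilefit
L,own=pilefit(W,0,(.445,-.268,.107))
g=(abs(L[...,2])<.005)&(abs(L[...,0])<.06)&(abs(L[...,1])<.035)
P=W[g]; c0=P.mean(0);U,S,V=np.linalg.svd(P-c0,full_matrices=False);n=V[2]*np.sign(V[2][2]);print("normal",n,"lean",np.degrees(np.arccos(n[2])),"n",len(P),S/np.sqrt(len(P)))
q=(P-c0)@V.T; r=cv2.minAreaRect(q[:,:2].astype(np.float32)); print(r)
print("centre",c0+r[0][0]*V[0]+r[0][1]*V[1], "V0",V[0])
```

```text
7.65 [ 0.4439662  -0.23653576  0.24065613] [-25.14656185  18.71184755 108.05007618 -38.56557449  45.77456311
  -0.96057395]
[[-2.22511964e-02  9.99675197e-01  1.24251816e-02]
 [ 8.66030237e-01  2.54828986e-02 -4.99341817e-01]
 [-4.99496259e-01 -3.50369854e-04 -8.66315973e-01]]
normal [0.00295622 0.5004136  0.86578143] lean 30.027945117675802 n 9772 [0.02910005 0.01388726 0.0009173 ]
((-0.002885766327381134, -0.00013252533972263336), (0.04844798892736435, 0.10281053930521011), 89.86225128173828)
centre [ 0.44749142 -0.26597379  0.10480764] V0 [ 0.00381702  0.86577326 -0.50042191]
```

View pics/w3.png

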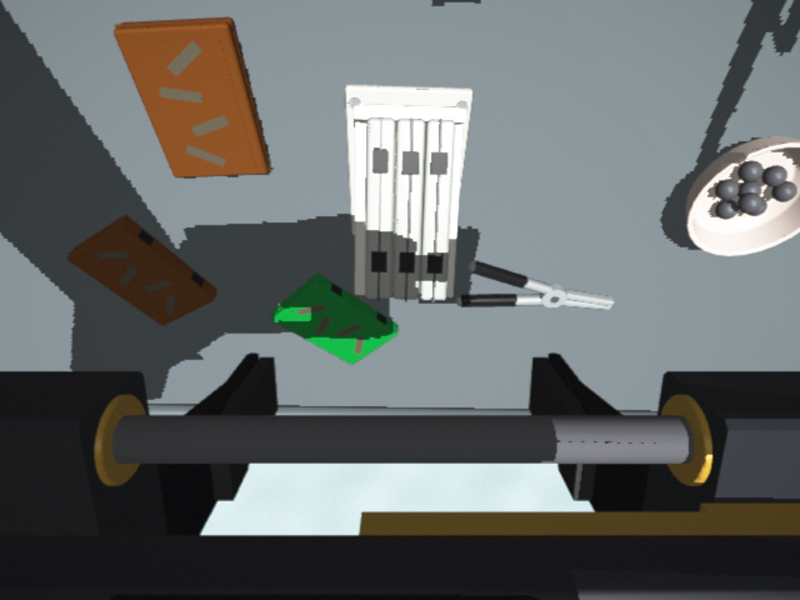

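Run:
```python
from h import *
R=frame(0,30);f=np.array([.4475,-.266,.1048])
plan(f-R[:,2]*.03,R); plan(f+R[:,2]*.0327,R)
```

```text
turn total [ 0.77 -0.02  1.33] rows 1 each [ 0.769 -0.02   1.328]
 shift in start axes /25: [1.677 0.11  4.116]  in end axes: [1.681 0.127 4.113]
turn total [ 0.77 -0.02  1.33] rows 1 each [ 0.769 -0.02   1.328]
 shift in start axes /25: [1.677 0.077 6.623]  in end axes: [1.681 0.127 6.621]
```

Emit:
{"op": "move_arm", "data": {"moves": [{"hand": 87,"x": 0,"y": 0,"z": 0,"wx": 0.77,"wy": 0,"wz": 1.33},{"hand": 87,"x": 0.56,"y": 0.04,"z": 0.8,"wx": 0,"wy": 0,"wz": 0},{"hand": 87,"x": 0.56,"y": 0.05,"z": 0.8,"wx": 0,"wy": 0,"wz": 0},{"hand": 87,"x": 0.56,"y": 0.04,"z": 0.8,"wx": 0,"wy": 0,"wz": 0},{"hand": 87,"x": 0,"y": 0,"z": 0.8,"wx": 0,"wy": 0,"wz": 0},{"hand": 87,"x": 0,"y": 0,"z": 0.4,"wx": 0,"wy": 0,"wz": 0},{"hand": 87,"x": 0,"y": 0,"z": 0.4,"wx": 0,"wy": 0,"wz": 0},{"hand": 87,"x": 0,"y": 0,"z": 0,"wx": 0,"wy": 0,"wz": 0},{"hand": 87,"x": 0,"y": 0,"z": 0,"wx": 0,"wy": 0,"wz": 0}]}}

```text
time_s: 8.6
position: [0.4478, -0.2501, 0.1336]
tcp_rot: [[0.001, 1.0, 0.0], [0.866, -0.0, -0.5], [-0.5, 0.001, -0.866]]
force: [0.8, 0.2, -0.9]
opening: 0.999
```

Run:
```python
from h import *
R=frame(0,30);f=np.array([.4475,-.266,.1048])
plan(f+R[:,2]*.0327,R)
```

```text
turn total [ 0.02  0.03 -0.04] rows 1 each [ 0.023  0.028 -0.038]
 shift in start axes /25: [ 0.027 -0.014  2.625]  in end axes: [ 0.025 -0.013  2.625]
```

Emit:
{"op": "move_arm", "data": {"moves": [{"hand": 87,"x": 0.01,"y": 0,"z": 0.6,"wx": 0,"wy": 0,"wz": 0},{"hand": 87,"x": 0.01,"y": 0,"z": 0.6,"wx": 0,"wy": 0,"wz": 0},{"hand": 87,"x": 0,"y": 0,"z": 0.5,"wx": 0,"wy": 0,"wz": 0},{"hand": 87,"x": 0,"y": 0,"z": 0.5,"wx": 0,"wy": 0,"wz": 0},{"hand": 87,"x": 0,"y": 0,"z": 0.42,"wx": 0,"wy": 0,"wz": 0},{"hand": 87,"x": 0,"y": 0,"z": 0,"wx": 0,"wy": 0,"wz": 0},{"hand": 87,"x": 0,"y": 0,"z": 0,"wx": 0,"wy": 0,"wz": 0}]}}

```text
time_s: 9.3
position: [0.4478, -0.2824, 0.0769]
tcp_rot: [[0.001, 1.0, 0.001], [0.866, -0.0, -0.501], [-0.501, 0.001, -0.866]]
force: [-0.3, 0.6, 0.6]
opening: 0.999
```

Emit:
{"op": "move_arm", "data": {"moves": [{"hand": 40,"x": 0,"y": 0,"z": 0,"wx": 0,"wy": 0,"wz": 0},{"hand": 40,"x": 0,"y": 0,"z": 0,"wx": 0,"wy": 0,"wz": 0},{"hand": 40,"x": 0,"y": 0,"z": 0,"wx": 0,"wy": 0,"wz": 0},{"hand": 40,"x": 0,"y": 0,"z": 0,"wx": 0,"wy": 0,"wz": 0},{"hand": 40,"x": 0,"y": 0,"z": 0,"wx": 0,"wy": 0,"wz": 0},{"hand": 40,"x": 0,"y": 0,"z": 0,"wx": 0,"wy": 0,"wz": 0},{"hand": 40,"x": 0,"y": 0,"z": 0,"wx": 0,"wy": 0,"wz": 0},{"hand": 40,"x": 0,"y": 0,"z": 0,"wx": 0,"wy": 0,"wz": 0},{"hand": 40,"x": 0,"y": 0,"z": 0,"wx": 0,"wy": 0,"wz": 0},{"hand": 40,"x": 0,"y": 0,"z": 0,"wx": 0,"wy": 0,"wz": 0}]}}

```text
time_s: 10.3
position: [0.4475, -0.2823, 0.0762]
tcp_rot: [[0.0, 1.0, -0.0], [0.866, -0.0, -0.5], [-0.5, 0.0, -0.866]]
force: [0.6, 1.8, 1.0]
opening: 0.548
```

Run:
```python
from h import *
s=bot.read_state();print(s["time_s"],s["position"],s["force"],s["opening"]*87);print(s["tcp_rot"])
im,W,T,c=cloud("wrist");crop(im,0,0,640,480,"pics/w4.png")
im,W,T,c=cloud("scene");crop(im,190,170,330,280,"pics/s4.png")
```

```text
10.3 [ 0.44751661 -0.28231321  0.0762303 ] [0.63684022 1.78266255 1.04819294] 47.68390059623501
[[ 1.03767459e-04  9.99999993e-01 -5.13673160e-05]
 [ 8.66018847e-01 -1.15548816e-04 -5.00011343e-01]
 [-5.00011345e-01  7.39984261e-06 -8.66018853e-01]]
```

View pics/w4.png

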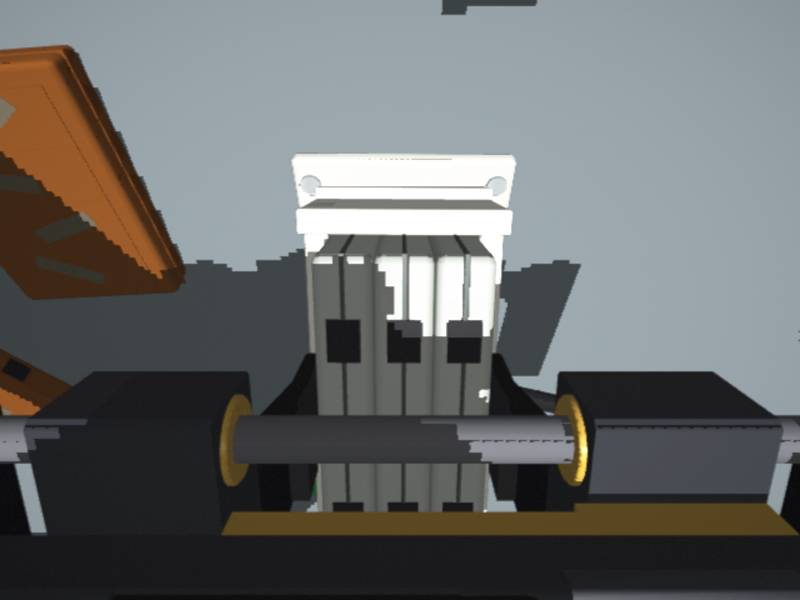

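View pics/s4.png

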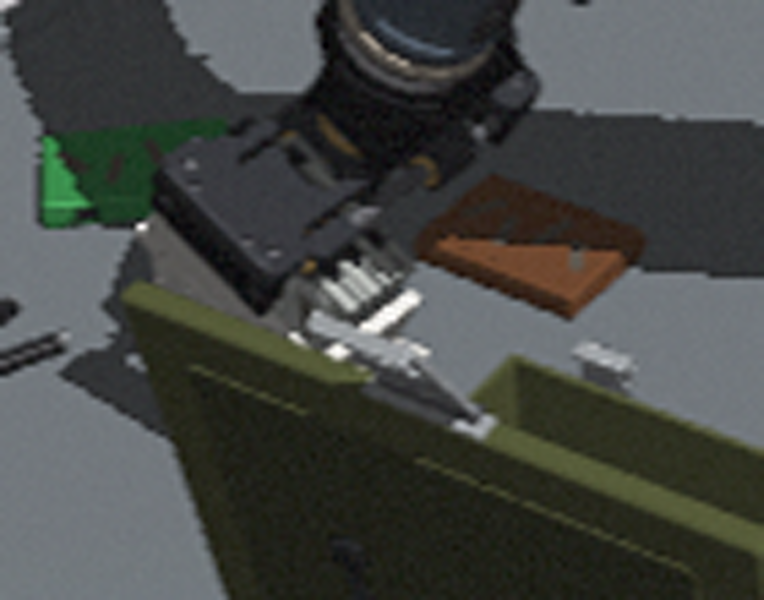

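Emit:
{"op": "move_arm", "data": {"moves": [{"hand": 40,"x": 0,"y": 0,"z": -0.1,"wx": 0,"wy": 0,"wz": 0},{"hand": 40,"x": 0,"y": 0,"z": -0.2,"wx": 0,"wy": 0,"wz": 0},{"hand": 40,"x": 0,"y": 0,"z": -0.3,"wx": 0,"wy": 0,"wz": 0},{"hand": 40,"x": 0,"y": 0,"z": -0.4,"wx": 0,"wy": 0,"wz": 0},{"hand": 40,"x": 0,"y": 0,"z": -0.5,"wx": 0,"wy": 0,"wz": 0},{"hand": 40,"x": 0,"y": 0,"z": -0.6,"wx": 0,"wy": 0,"wz": 0},{"hand": 40,"x": 0,"y": 0,"z": -0.6,"wx": 0,"wy": 0,"wz": 0},{"hand": 40,"x": 0,"y": 0,"z": -0.6,"wx": 0,"wy": 0,"wz": 0},{"hand": 40,"x": 0,"y": 0,"z": -0.6,"wx": 0,"wy": 0,"wz": 0},{"hand": 40,"x": 0,"y": 0,"z": -0.6,"wx": 0,"wy": 0,"wz": 0},{"hand": 40,"x": 0,"y": 0,"z": -0.6,"wx": 0,"wy": 0,"wz": 0},{"hand": 40,"x": 0,"y": 0,"z": -0.6,"wx": 0,"wy": 0,"wz": 0},{"hand": 40,"x": 0,"y": 0,"z": -0.5,"wx": 0,"wy": 0,"wz": 0},{"hand": 40,"x": 0,"y": 0,"z": -0.3,"wx": 0,"wy": 0,"wz": 0},{"hand": 40,"x": 0,"y": 0,"z": 0,"wx": 0,"wy": 0,"wz": 0},{"hand": 40,"x": 0,"y": 0,"z": 0,"wx": 0,"wy": 0,"wz": 0}]}}

```text
time_s: 12.0
position: [0.4473, -0.201, 0.2167]
tcp_rot: [[-0.0, 1.0, -0.0], [0.866, -0.0, -0.5], [-0.5, -0.0, -0.866]]
force: [0.6, -1.0, -1.4]
opening: 0.549
```

Run:
```python
from h import *
s=bot.read_state();print(s["time_s"],s["position"],s["force"],s["opening"]*87);print(s["tcp_rot"])
im,W,T,c=cloud("wrist");crop(im,0,0,640,480,"pics/w5.png")
R=s["tcp_rot"];L=(W-s["position"])@R
np.savez("w5.npz",L=L,im=im)
# top face of pile in tool coords
m=(abs(L[...,1])<.03)&(L[...,2]<.0)&(L[...,2]>-.05)&(L[...,0]>0)&(L[...,0]<.07)
P=L[m];print(len(P),np.median(P[:,2]),np.percentile(P[:,0],[1,50,99,100]),np.percentile(P[:,1],[1,99]))
print([np.percentile(P[(P[:,0]>a)&(P[:,0]<a+.006)][:,2],50).round(4) for a in (.02,.03,.04,.045)])
m=(abs(L[...,1])<.024)&(L[...,2]<.1)&(L[...,2]>-.05)&(L[...,0]>0.045)&(L[...,0]<.065)
P=L[m];print(len(P),np.percentile(P[:,0],[50,90,97,99,100]),np.percentile(P[:,2],[1,99]))
```

```text
12.0 [ 0.44731468 -0.2009546   0.21674893] [ 0.55626968 -0.96215574 -1.41521706] 47.77740123019858
[[-5.14601950e-05  9.99999921e-01 -3.93269060e-04]
 [ 8.66158714e-01 -1.51971003e-04 -4.99769006e-01]
 [-4.99769027e-01 -3.66351634e-04 -8.66158638e-01]]
21525 -0.03286709010265106 [0.00632122 0.03104878 0.05131472 0.05181976] [-0.02875571  0.02859999]
[np.float64(-0.0332), np.float64(-0.0332), np.float64(-0.0329), np.float64(-0.0324)]
5987 [0.05058051 0.05118548 0.05151481 0.05163946 0.05183514] [-0.03419179  0.03240535]
```

View pics/w5.png

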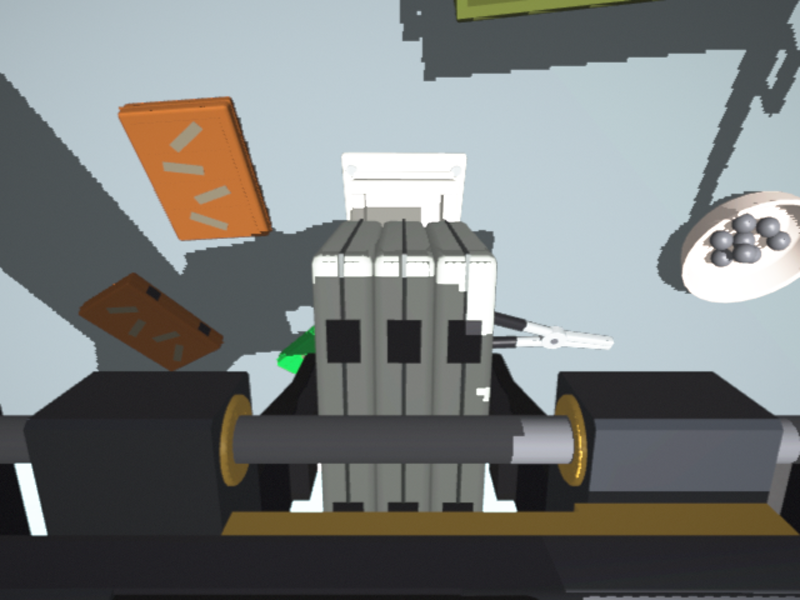

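```bash
cat >> h.py <<'E'
YAW=5.88; WELL=np.array([.51321,.04652,.004])
Rb=Ro.from_euler('z',YAW,degrees=True).as_matrix()
def wp(th,ye,ze,dx=0):
    R=frame(YAW,th); E=WELL+Rb@np.array([dx,ye,ze])
    return E-.0512*R[:,0]-.0372*R[:,2],R
def seg(pr0,pr1,n):
    "n rows, constant shift and turn in moving axes (screw-like): solve by iterating"
    from scipy.optimize import least_squares
    (p0,R0),(p1,R1)=pr0,pr1
    w=Ro.from_matrix(R0.T@R1).as_rotvec()/n; dR=Ro.from_rotvec(w).as_matrix()
    M=np.zeros((3,3));R=R0.copy()
    for i in range(n): M+=R; R=R@dR
    d=np.linalg.solve(M,p1-p0)
    print(n,"rows: xyz",(d/.025).round(3),"w",np.degrees(w).round(3))
E
python3 - <<'E'
from h import *
s=bot.read_state();a=(s["position"],s["tcp_rot"])
b=wp(30,.040,.10);b1=wp(30,.040,.03); c=wp(30,.040,.012)
plan(b[0],b[1])
print(b[0],b1[0],c[0])
seg(a,(a[0],b[1]),1); seg((a[0],b[1]),b,13); seg(b,b1,4);seg(b1,c,2)
pts=[(30,.040,.012,0),(20,.0445,.006,4),(10,.0492,.009,3),(5,.0502,.009,2),(0,.051,.009,2),(0,.051,.001,4)]
for p,q in zip(pts,pts[1:]): print(q); seg(wp(*p[:3]),wp(*q[:3]),q[3])
E
```

```text
turn total [-3.   -0.03 -5.09] rows 1 each [-3.    -0.029 -5.086]
 shift in start axes /25: [10.162  2.581 -3.34 ]  in end axes: [ 9.884  3.642 -3.182]
[0.51174918 0.06070447 0.16181615] [0.51174918 0.06070447 0.09181615] [0.51174918 0.06070447 0.07381615]
1 rows: xyz [ 0.  0. -0.] w [-3.    -0.029 -5.086]
13 rows: xyz [ 0.76   0.28  -0.245] w [0. 0. 0.]
4 rows: xyz [0.35  0.    0.606] w [0. 0. 0.]
2 rows: xyz [0.18  0.    0.312] w [0. 0. 0.]
(20, 0.0445, 0.006, 4)
4 rows: xyz [0.004 0.    0.125] w [0.  2.5 0. ]
(10, 0.0492, 0.009, 3)
3 rows: xyz [-0.034 -0.     0.065] w [-0.     3.333 -0.   ]
(5, 0.0502, 0.009, 2)
2 rows: xyz [-0.043 -0.     0.088] w [ 0.   2.5 -0. ]
(0, 0.051, 0.009, 2)
2 rows: xyz [-0.047  0.     0.09 ] w [-0.   2.5  0. ]
(0, 0.051, 0.001, 4)
4 rows: xyz [0.   0.   0.08] w [0. 0. 0.]
```

Emit:
{"op": "move_arm", "data": {"moves": [{"hand": 40,"x": 0,"y": 0,"z": 0,"wx": -3,"wy": -0.03,"wz": -5.09},{"hand": 40,"x": 0.76,"y": 0.28,"z": -0.245,"wx": 0,"wy": 0,"wz": 0},{"hand": 40,"x": 0.76,"y": 0.28,"z": -0.245,"wx": 0,"wy": 0,"wz": 0},{"hand": 40,"x": 0.76,"y": 0.28,"z": -0.245,"wx": 0,"wy": 0,"wz": 0},{"hand": 40,"x": 0.76,"y": 0.28,"z": -0.245,"wx": 0,"wy": 0,"wz": 0},{"hand": 40,"x": 0.76,"y": 0.28,"z": -0.245,"wx": 0,"wy": 0,"wz": 0},{"hand": 40,"x": 0.76,"y": 0.28,"z": -0.245,"wx": 0,"wy": 0,"wz": 0},{"hand": 40,"x": 0.76,"y": 0.28,"z": -0.245,"wx": 0,"wy": 0,"wz": 0},{"hand": 40,"x": 0.76,"y": 0.28,"z": -0.245,"wx": 0,"wy": 0,"wz": 0},{"hand": 40,"x": 0.76,"y": 0.28,"z": -0.245,"wx": 0,"wy": 0,"wz": 0},{"hand": 40,"x": 0.76,"y": 0.28,"z": -0.245,"wx": 0,"wy": 0,"wz": 0},{"hand": 40,"x": 0.76,"y": 0.28,"z": -0.245,"wx": 0,"wy": 0,"wz": 0},{"hand": 40,"x": 0.76,"y": 0.28,"z": -0.245,"wx": 0,"wy": 0,"wz": 0},{"hand": 40,"x": 0.76,"y": 0.28,"z": -0.245,"wx": 0,"wy": 0,"wz": 0},{"hand": 40,"x": 0,"y": 0,"z": 0,"wx": 0,"wy": 0,"wz": 0},{"hand": 40,"x": 0,"y": 0,"z": 0,"wx": 0,"wy": 0,"wz": 0}]}}

```text
time_s: 13.65
position: [0.5117, 0.0604, 0.1616]
tcp_rot: [[-0.09, 0.995, 0.051], [0.861, 0.103, -0.498], [-0.501, -0.001, -0.865]]
force: [-0.3, -0.6, -2.2]
opening: 0.55
```

Run:
```python
from h import *
s=bot.read_state();print(s["time_s"],s["position"],s["force"],s["opening"]*87)
b=wp(30,.040,.10);plan(*b)
im,W,T,c=cloud("wrist");crop(im,0,0,640,480,"pics/w6.png")
R=s["tcp_rot"];L=(W-s["position"])@R
m=(abs(L[...,1])<.024)&(L[...,2]<.1)&(L[...,2]>-.05)&(L[...,0]>0.045)&(L[...,0]<.065)
P=L[m];print(len(P),np.percentile(P[:,0],[50,90,97,99,100]))
```

```text
13.65 [0.51173241 0.06037733 0.16156817] [-0.26653439 -0.60941067 -2.18142776] 47.86063186368595
turn total [-0.03  0.07  0.07] rows 1 each [-0.027  0.066  0.068]
 shift in start axes /25: [ 0.006  0.002 -0.015]  in end axes: [ 0.006  0.002 -0.015]
6012 [0.05058852 0.05120104 0.05153116 0.0516674  0.05192405]
```

View pics/w6.png

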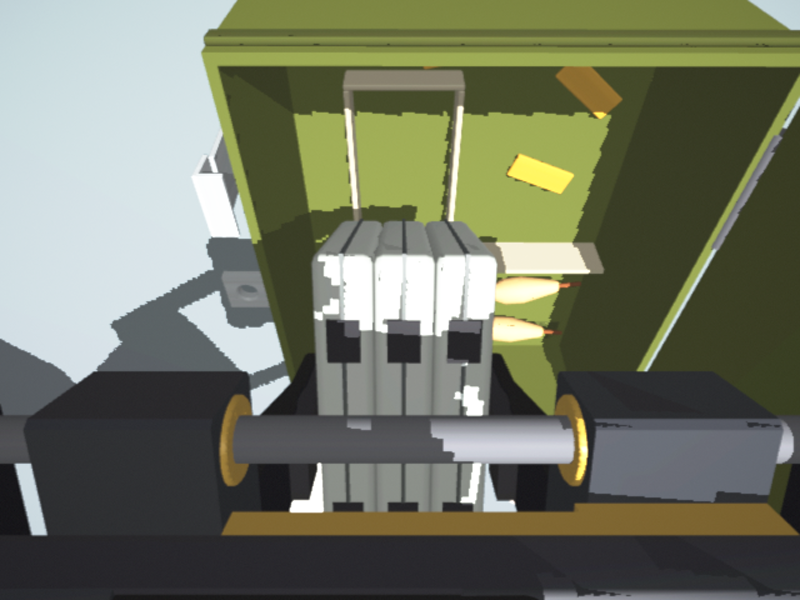

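Emit:
{"op": "move_arm", "data": {"moves": [{"hand": 40,"x": 0.35,"y": 0,"z": 0.6,"wx": 0,"wy": 0,"wz": 0},{"hand": 40,"x": 0.35,"y": 0,"z": 0.6,"wx": 0,"wy": 0,"wz": 0},{"hand": 40,"x": 0.35,"y": 0,"z": 0.6,"wx": 0,"wy": 0,"wz": 0},{"hand": 40,"x": 0.35,"y": 0,"z": 0.6,"wx": 0,"wy": 0,"wz": 0},{"hand": 40,"x": 0.09,"y": 0,"z": 0.15,"wx": 0,"wy": 0,"wz": 0},{"hand": 40,"x": 0,"y": 0,"z": 0,"wx": 0,"wy": 0,"wz": 0},{"hand": 40,"x": 0,"y": 0,"z": 0,"wx": 0,"wy": 0,"wz": 0}]}}

```text
time_s: 14.4
position: [0.5124, 0.0605, 0.0891]
tcp_rot: [[-0.088, 0.995, 0.053], [0.861, 0.102, -0.498], [-0.501, 0.002, -0.866]]
force: [0.1, -0.2, -2.6]
opening: 0.55
```

Run:
```python
from h import *
s=bot.read_state();print(s["time_s"],s["position"],s["force"],s["opening"]*87)
b=wp(30,.040,.025);plan(*b); plan(*wp(30,.040,.012))
im,W,T,c=cloud("wrist");crop(im,160,0,560,300,"pics/w7.png")
```

```text
14.4 [0.51242048 0.06050712 0.08911753] [ 0.08951938 -0.17344895 -2.57831049] 47.82324834313923
turn total [ 0.08  0.05 -0.06] rows 1 each [ 0.077  0.046 -0.057]
 shift in start axes /25: [ 0.055 -0.026  0.074]  in end axes: [ 0.055 -0.026  0.074]
turn total [ 0.08  0.05 -0.06] rows 1 each [ 0.077  0.046 -0.057]
 shift in start axes /25: [ 0.316 -0.027  0.524]  in end axes: [ 0.315 -0.026  0.525]
```

View pics/w7.png

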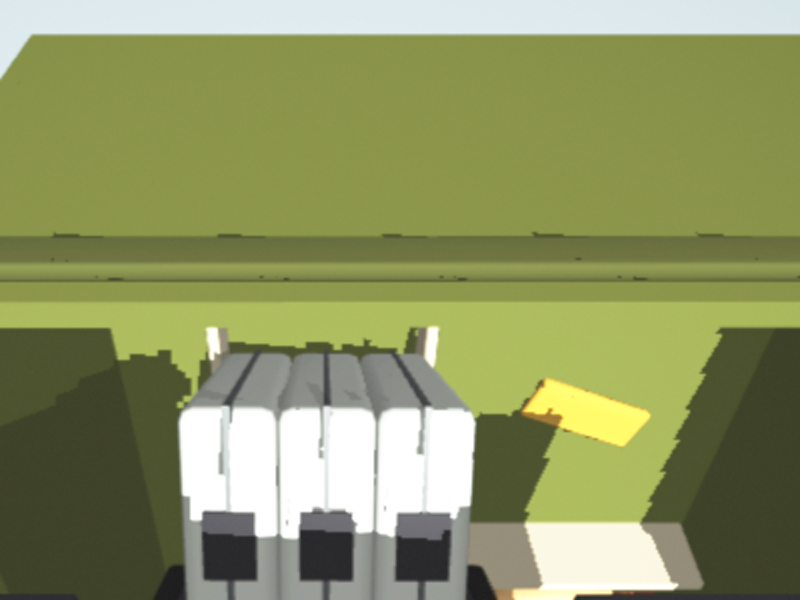

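Emit:
{"op": "move_arm", "data": {"moves": [{"hand": 40,"x": 0.16,"y": -0.02,"z": 0.26,"wx": 0,"wy": 0,"wz": 0},{"hand": 40,"x": 0.16,"y": 0,"z": 0.26,"wx": 0,"wy": 0,"wz": 0},{"hand": 40,"x": 0,"y": 0,"z": 0,"wx": 0,"wy": 0,"wz": 0},{"hand": 40,"x": 0,"y": 0,"z": 0,"wx": 0,"wy": 0,"wz": 0}]}}

```text
time_s: 14.85
position: [0.5113, 0.0613, 0.0729]
tcp_rot: [[-0.089, 0.995, 0.052], [0.861, 0.103, -0.498], [-0.501, 0.0, -0.866]]
force: [0.4, -0.5, -2.7]
opening: 0.55
```

Emit:
{"op": "move_arm", "data": {"moves": [{"hand": 40,"x": 0,"y": 0,"z": 0.12,"wx": 0,"wy": 2.5,"wz": 0},{"hand": 40,"x": 0,"y": 0,"z": 0.13,"wx": 0,"wy": 2.5,"wz": 0},{"hand": 40,"x": 0.01,"y": 0,"z": 0.12,"wx": 0,"wy": 2.5,"wz": 0},{"hand": 40,"x": 0.01,"y": 0,"z": 0.13,"wx": 0,"wy": 2.5,"wz": 0},{"hand": 40,"x": 0,"y": 0,"z": 0,"wx": 0,"wy": 0,"wz": 0},{"hand": 40,"x": 0,"y": 0,"z": 0,"wx": 0,"wy": 0,"wz": 0}]}}

```text
time_s: 15.45
position: [0.5121, 0.056, 0.062]
tcp_rot: [[-0.096, 0.995, 0.036], [0.934, 0.102, -0.342], [-0.343, 0.001, -0.939]]
force: [0.4, -0.4, -2.4]
opening: 0.546
```

Run:
```python
from h import *
s=bot.read_state();print(s["time_s"],s["position"],s["force"],s["moment"],s["opening"]*87)
plan(*wp(20,.0445,.006))
im,W,T,c=cloud("wrist");crop(im,160,0,560,300,"pics/w8.png")
```

```text
15.45 [0.51207549 0.05600603 0.06202875] [ 0.37023976 -0.44450664 -2.35660628] [0.32152704 0.00479364 0.00789878] 47.520148348366504
turn total [ 0.04  0.09 -0.04] rows 1 each [ 0.042  0.088 -0.035]
 shift in start axes /25: [-0.023  0.006 -0.01 ]  in end axes: [-0.023  0.006 -0.01 ]
```

View pics/w8.png

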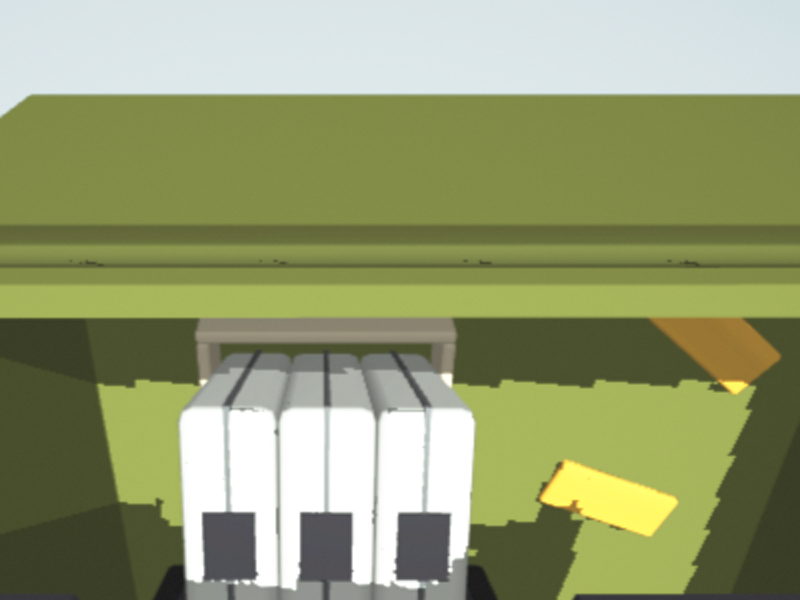

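Emit:
{"op": "move_arm", "data": {"moves": [{"hand": 40,"x": -0.04,"y": 0,"z": 0.06,"wx": 0,"wy": 3.35,"wz": 0},{"hand": 40,"x": -0.04,"y": 0,"z": 0.06,"wx": 0,"wy": 3.35,"wz": 0},{"hand": 40,"x": -0.03,"y": 0,"z": 0.07,"wx": 0,"wy": 3.35,"wz": 0},{"hand": 40,"x": -0.04,"y": 0,"z": 0.09,"wx": 0,"wy": 2.5,"wz": 0},{"hand": 40,"x": -0.04,"y": 0,"z": 0.09,"wx": 0,"wy": 2.5,"wz": 0},{"hand": 40,"x": 0,"y": 0,"z": 0,"wx": 0,"wy": 0,"wz": 0},{"hand": 40,"x": 0,"y": 0,"z": 0,"wx": 0,"wy": 0,"wz": 0}]}}

```text
time_s: 16.2
position: [0.5126, 0.0498, 0.0539]
tcp_rot: [[-0.102, 0.995, 0.009], [0.991, 0.103, -0.087], [-0.088, 0.0, -0.996]]
force: [-0.3, 0.9, -2.0]
opening: 0.545
```

Run:
```python
from h import *
s=bot.read_state();print(s["time_s"],s["position"],s["force"],s["moment"],s["opening"]*87)
plan(*wp(5,.0502,.009))
im,W,T,c=cloud("wrist");crop(im,160,0,560,300,"pics/w9.png")
R=s["tcp_rot"];L=(W-s["position"])@R
m=(abs(L[...,1])<.024)&(L[...,2]<.1)&(L[...,2]>-.05)&(L[...,0]>0.045)&(L[...,0]<.065)
P=L[m];print(len(P),np.percentile(P[:,0],[50,90,97,99,100]))
```

```text
16.2 [0.51256544 0.04979749 0.05392274] [-0.26924045  0.90821718 -2.04115647] [-0.01608462  0.01344018 -0.06440585] 47.39907491015119
turn total [0.01 0.05 0.03] rows 1 each [0.014 0.046 0.025]
 shift in start axes /25: [-0.038  0.012 -0.021]  in end axes: [-0.038  0.012 -0.021]
9090 [0.05080099 0.0604887  0.06376745 0.06453453 0.06499929]
```

View pics/w9.png

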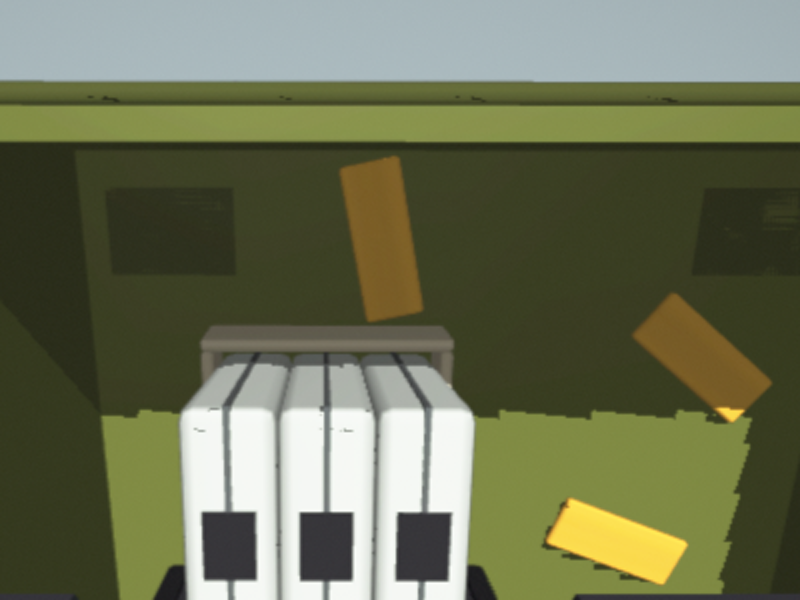

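Emit:
{"op": "move_arm", "data": {"moves": [{"hand": 40,"x": -0.06,"y": 0.01,"z": 0.08,"wx": 0,"wy": 2.5,"wz": 0},{"hand": 40,"x": -0.06,"y": 0,"z": 0.08,"wx": 0,"wy": 2.5,"wz": 0},{"hand": 40,"x": 0,"y": 0,"z": 0,"wx": 0,"wy": 0,"wz": 0},{"hand": 40,"x": 0,"y": 0,"z": 0,"wx": 0,"wy": 0,"wz": 0}]}}

```text
time_s: 16.65
position: [0.5131, 0.0468, 0.0501]
tcp_rot: [[-0.103, 0.995, 0.0], [0.995, 0.103, -0.001], [-0.001, 0.0, -1.0]]
force: [0.2, 0.5, -1.7]
opening: 0.548
```

Run:
```python
from h import *
s=bot.read_state();print(s["time_s"],s["position"],s["force"],s["moment"],s["opening"]*87)
plan(*wp(0,.051,.009))
```

```text
16.65 [0.5131027  0.04677987 0.05012438] [ 0.23774271  0.45392904 -1.67388781] [-0.04012907  0.00578247  0.04886101] 47.686804316176186
turn total [0.02 0.05 0.04] rows 1 each [0.016 0.046 0.04 ]
 shift in start axes /25: [-0.019  0.003 -0.003]  in end axes: [-0.019  0.003 -0.003]
```

Emit:
{"op": "move_arm", "data": {"moves": [{"hand": 40,"x": -0.01,"y": 0,"z": 0.08,"wx": 0,"wy": 0,"wz": 0},{"hand": 40,"x": 0,"y": 0,"z": 0.08,"wx": 0,"wy": 0,"wz": 0},{"hand": 40,"x": 0,"y": 0,"z": 0.08,"wx": 0,"wy": 0,"wz": 0},{"hand": 40,"x": 0,"y": 0,"z": 0.08,"wx": 0,"wy": 0,"wz": 0},{"hand": 40,"x": 0,"y": 0,"z": 0,"wx": 0,"wy": 0,"wz": 0},{"hand": 40,"x": 0,"y": 0,"z": 0,"wx": 0,"wy": 0,"wz": 0}]}}

```text
time_s: 17.25
position: [0.5133, 0.0462, 0.042]
tcp_rot: [[-0.103, 0.995, 0.001], [0.995, 0.103, 0.0], [0.0, 0.001, -1.0]]
force: [-0.1, -0.1, -2.1]
opening: 0.547
```

Emit:
{"op": "move_arm", "data": {"moves": [{"hand": 40,"x": 0,"y": 0,"z": 0.04,"wx": 0,"wy": 0,"wz": 0},{"hand": 40,"x": 0,"y": 0,"z": 0,"wx": 0,"wy": 0,"wz": 0}]}}

```text
time_s: 17.45
position: [0.5134, 0.0462, 0.0411]
tcp_rot: [[-0.103, 0.995, 0.001], [0.995, 0.103, 0.0], [0.0, 0.001, -1.0]]
force: [-0.3, 0.5, -2.5]
opening: 0.548
```

Emit:
{"op": "move_arm", "data": {"moves": [{"hand": 66,"x": 0,"y": 0,"z": 0,"wx": 0,"wy": 0,"wz": 0},{"hand": 66,"x": 0,"y": 0,"z": 0,"wx": 0,"wy": 0,"wz": 0},{"hand": 66,"x": 0,"y": 0,"z": 0,"wx": 0,"wy": 0,"wz": 0},{"hand": 66,"x": 0,"y": 0,"z": 0,"wx": 0,"wy": 0,"wz": 0},{"hand": 66,"x": 0,"y": 0,"z": 0,"wx": 0,"wy": 0,"wz": 0}]}}

```text
time_s: 17.95
position: [0.5135, 0.0462, 0.0412]
tcp_rot: [[-0.103, 0.995, 0.001], [0.995, 0.103, 0.0], [0.0, 0.001, -1.0]]
force: [0.0, 0.3, 1.0]
opening: 0.752
```

Emit:
{"op": "move_arm", "data": {"moves": [{"hand": 66,"x": 0,"y": 0,"z": -0.2,"wx": 0,"wy": 0,"wz": 0},{"hand": 66,"x": 0,"y": 0,"z": -0.4,"wx": 0,"wy": 0,"wz": 0},{"hand": 66,"x": 0,"y": 0,"z": -0.6,"wx": 0,"wy": 0,"wz": 0},{"hand": 66,"x": 0,"y": 0,"z": -0.8,"wx": 0,"wy": 0,"wz": 0},{"hand": 66,"x": 0,"y": 0,"z": -1,"wx": 0,"wy": 0,"wz": 0},{"hand": 66,"x": 0,"y": 0,"z": -1,"wx": 0,"wy": 0,"wz": 0},{"hand": 66,"x": 0,"y": 0,"z": -1,"wx": 0,"wy": 0,"wz": 0},{"hand": 66,"x": 0,"y": 0,"z": -1,"wx": 0,"wy": 0,"wz": 0},{"hand": 66,"x": 0,"y": 0,"z": -1,"wx": 0,"wy": 0,"wz": 0},{"hand": 66,"x": 0,"y": 0,"z": -1,"wx": 0,"wy": 0,"wz": 0},{"hand": 66,"x": 0,"y": 0,"z": 0,"wx": 0,"wy": 0,"wz": 0}]}}

```text
time_s: 19.05
position: [0.5154, 0.046, 0.2453]
tcp_rot: [[-0.103, 0.995, 0.01], [0.995, 0.103, -0.001], [-0.002, 0.01, -1.0]]
force: [-0.3, 0.6, 0.2]
opening: 0.759
```

Run:
```python
from h import *
s=bot.read_state();print(s["time_s"],s["position"],s["force"],s["opening"]*87)
im,W,T,c=cloud("wrist");crop(im,0,0,640,480,"pics/w10.png")
L=(W-WELL)@Rb
m=(abs(L[...,0])<.035)&(abs(L[...,1])<.07)&(L[...,2]>.06)&(L[...,2]<.08)
P=L[m];print(len(P),np.percentile(P,[1,50,99],axis=0).round(4))
im,W,T,c=cloud("top");crop(im,210,70,370,270,"pics/t10.png")
```

```text
19.05 [0.5154176  0.04600667 0.24534799] [-0.33273607  0.63050348  0.17426978] 66.00433238238946
6955 [[-0.0235 -0.0498  0.0667]
 [-0.      0.0031  0.0695]
 [ 0.0233  0.0497  0.0714]]
```

View pics/w10.png

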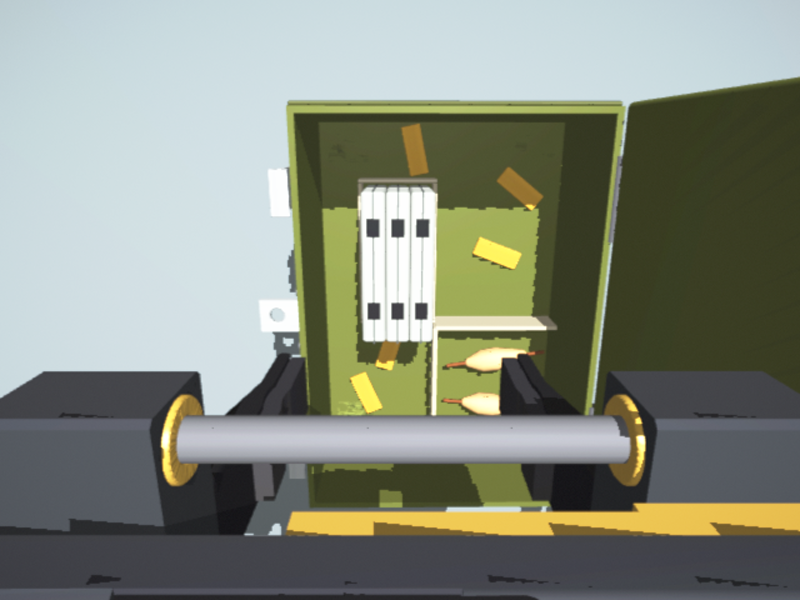

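View pics/t10.png

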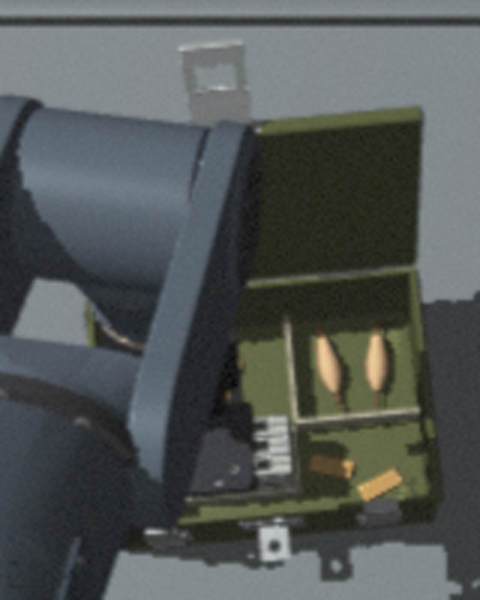

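Emit:
{"op": "move_arm", "data": {"moves": [{"hand": 0,"x": 0.52,"y": -0.02,"z": -0.85,"wx": 0,"wy": 0,"wz": 0},{"hand": 0,"x": 0.52,"y": 0,"z": -0.85,"wx": 0,"wy": 0,"wz": 0},{"hand": 0,"x": 0.52,"y": 0,"z": -0.85,"wx": 0,"wy": 0,"wz": 0},{"hand": 0,"x": 0.52,"y": 0,"z": -0.85,"wx": 0,"wy": 0,"wz": 0},{"hand": 0,"x": 0,"y": 0.88,"z": 0,"wx": 0,"wy": 0,"wz": 0},{"hand": 0,"x": 0,"y": 0.88,"z": 0,"wx": 0,"wy": 0,"wz": 0},{"hand": 0,"x": 0,"y": 0.88,"z": 0,"wx": 0,"wy": 0,"wz": 0},{"hand": 0,"x": 0,"y": 0.88,"z": 0,"wx": 0,"wy": 0,"wz": 0},{"hand": 0,"x": 0,"y": 0.88,"z": 0,"wx": 0,"wy": 0,"wz": 0},{"hand": 0,"x": 0,"y": 0.88,"z": 0,"wx": 0,"wy": 0,"wz": 0},{"hand": 0,"x": 0,"y": 0.88,"z": 0,"wx": 0,"wy": 0,"wz": 0},{"hand": 0,"x": 0,"y": 0.88,"z": 0,"wx": 0,"wy": 0,"wz": 0},{"hand": 0,"x": 0,"y": 0.88,"z": 0,"wx": 0,"wy": 0,"wz": 0},{"hand": 0,"x": 0,"y": 0,"z": 0,"wx": 0,"wy": 0,"wz": 0},{"hand": 0,"x": 0,"y": 0,"z": 0,"wx": 0,"wy": 0,"wz": 0}]}}

```text
time_s: 20.65
position: [0.7032, 0.118, 0.324]
tcp_rot: [[-0.103, 0.995, -0.004], [0.995, 0.103, 0.0], [0.001, -0.004, -1.0]]
force: [-0.5, 0.7, 0.3]
opening: 0.005
```

Run:
```python
from h import *
s=bot.read_state();print(s["time_s"],s["position"],s["force"],s["opening"]*87,s["joint_positions"]);print("box",Rb.T@(s["position"]-WELL),s["tcp_rot"])
im,W,T,c=cloud("scene");crop(im,150,60,450,360,"pics/s11.png")
L=(W-WELL)@Rb
m=(L[...,0]>.1)&(L[...,0]<.25)&(L[...,1]<.1)&(L[...,1]>.0)&(L[...,2]>.2)&(L[...,2]<.32)
P=L[m]
for z in np.arange(.2,.34,.02):
    q=P[(P[:,2]>z)&(P[:,2]<z+.02)]
    if len(q): print(z.round(2),len(q),np.percentile(q[:,0],[2,50,98]).round(3))
```

```text
20.65 [0.70317022 0.11802182 0.32397596] [-0.47871872  0.74622043  0.3083605 ] 0.46857787040001075 [ 5.64222316e-01  3.31189763e+01  6.02969926e+01  1.72297750e-02
  8.68050277e+01 -5.32883301e+00]
box [0.19628579 0.05166509 0.31997596] [[-1.02653455e-01  9.94709691e-01 -3.85987519e-03]
 [ 9.94716963e-01  1.02655223e-01  2.62251948e-04]
 [ 6.57100903e-04 -3.81256226e-03 -9.99992516e-01]]
0.2 273 [0.158 0.162 0.164]
0.22 276 [0.162 0.165 0.167]
0.24 304 [0.165 0.168 0.171]
0.26 324 [0.167 0.17  0.172]
0.28 213 [0.161 0.168 0.173]
0.3 5 [0.191 0.194 0.205]
```

View pics/s11.png

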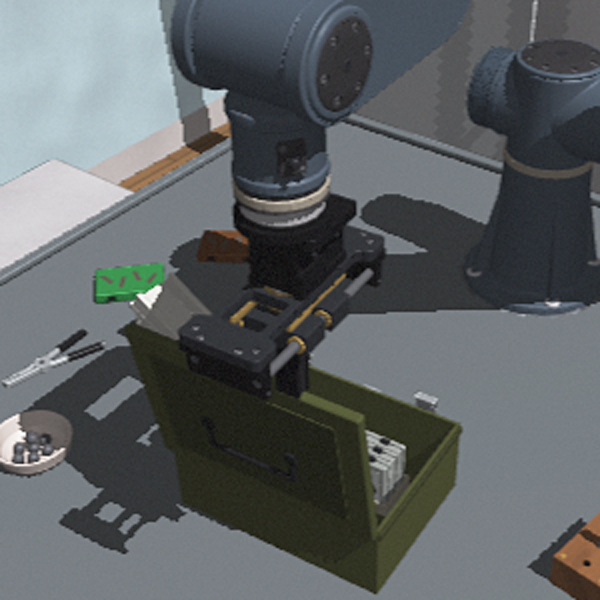

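Emit:
{"op": "move_arm", "data": {"moves": [{"hand": 0,"x": 0,"y": 0.08,"z": 0.7,"wx": 0,"wy": 0,"wz": 0},{"hand": 0,"x": 0,"y": 0.08,"z": 0.8,"wx": 0,"wy": 0,"wz": 0},{"hand": 0,"x": 0,"y": 0,"z": 0.8,"wx": 0,"wy": 0,"wz": 0},{"hand": 0,"x": 0,"y": 0,"z": 0.66,"wx": 0,"wy": 0,"wz": 0},{"hand": 0,"x": 0,"y": -0.3,"z": 0,"wx": 0,"wy": 0,"wz": 0},{"hand": 0,"x": 0,"y": -0.4,"z": 0,"wx": 0,"wy": 0,"wz": 0},{"hand": 0,"x": 0,"y": -0.4,"z": 0,"wx": 0,"wy": 0,"wz": 0},{"hand": 0,"x": 0,"y": -0.4,"z": 0,"wx": 0,"wy": 0,"wz": 0},{"hand": 0,"x": 0,"y": 0,"z": 0,"wx": 0,"wy": 0,"wz": 0}]}}

```text
time_s: 21.6
position: [0.6704, 0.1147, 0.2548]
tcp_rot: [[-0.103, 0.995, 0.004], [0.995, 0.103, 0.0], [-0.0, 0.004, -1.0]]
force: [1.1, -0.5, 1.2]
opening: 0.007
```

Run:
```python
from h import *
s=bot.read_state();print(s["time_s"],s["position"],s["force"]);print("box",Rb.T@(s["position"]-WELL)+[0,0,.004])
import numpy as np
def tcp(a,r=.15): a=np.radians(a);return np.array([.128-r*np.cos(a)+.012*np.sin(a)+.015,.1+r*np.sin(a)+.012*np.cos(a)])
prev=tcp(90);print(prev)
for a in range(85,-1,-5):
    t=tcp(a);d=(t-prev)/.025;print(a,t.round(3),"y %.2f z %.2f"%(d[0],-d[1]));prev=t
im,W,T,c=cloud("scene");crop(im,150,60,450,360,"pics/s12.png")
```

```text
21.6 [0.67038272 0.11466969 0.25482899] [ 1.0820356  -0.5376507   1.24353163]
box [0.1633274  0.05168952 0.25482899]
[0.155 0.25 ]
85 [0.142 0.25 ] y -0.52 z -0.02
80 [0.129 0.25 ] y -0.52 z 0.03
75 [0.116 0.248] y -0.52 z 0.07
70 [0.103 0.245] y -0.51 z 0.12
65 [0.09  0.241] y -0.50 z 0.16
60 [0.078 0.236] y -0.48 z 0.20
55 [0.067 0.23 ] y -0.46 z 0.25
50 [0.056 0.223] y -0.44 z 0.29
45 [0.045 0.215] y -0.41 z 0.32
40 [0.036 0.206] y -0.38 z 0.36
35 [0.027 0.196] y -0.35 z 0.39
30 [0.019 0.185] y -0.32 z 0.42
25 [0.012 0.174] y -0.28 z 0.44
20 [0.006 0.163] y -0.24 z 0.47
15 [0.001 0.15 ] y -0.20 z 0.49
10 [-0.003  0.138] y -0.15 z 0.50
5 [-0.005  0.125] y -0.11 z 0.51
0 [-0.007  0.112] y -0.06 z 0.52
```

View pics/s12.png

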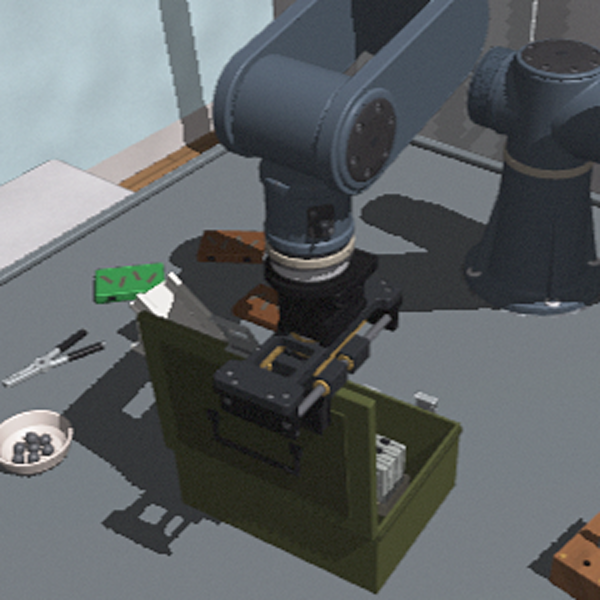

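Emit:
{"op": "move_arm", "data": {"moves": [{"hand": 0,"x": 0,"y": -0.33,"z": 0.19,"wx": 0,"wy": 0,"wz": 0},{"hand": 0,"x": 0,"y": -0.52,"z": -0.02,"wx": 0,"wy": 0,"wz": 0},{"hand": 0,"x": 0,"y": -0.52,"z": 0.03,"wx": 0,"wy": 0,"wz": 0},{"hand": 0,"x": 0,"y": -0.52,"z": 0.07,"wx": 0,"wy": 0,"wz": 0},{"hand": 0,"x": 0,"y": -0.51,"z": 0.12,"wx": 0,"wy": 0,"wz": 0},{"hand": 0,"x": 0,"y": -0.5,"z": 0.16,"wx": 0,"wy": 0,"wz": 0},{"hand": 0,"x": 0,"y": -0.48,"z": 0.2,"wx": 0,"wy": 0,"wz": 0},{"hand": 0,"x": 0,"y": -0.46,"z": 0.25,"wx": 0,"wy": 0,"wz": 0},{"hand": 0,"x": 0,"y": -0.44,"z": 0.29,"wx": 0,"wy": 0,"wz": 0},{"hand": 0,"x": 0,"y": -0.41,"z": 0.32,"wx": 0,"wy": 0,"wz": 0},{"hand": 0,"x": 0,"y": 0,"z": 0,"wx": 0,"wy": 0,"wz": 0}]}}

```text
time_s: 22.75
position: [0.5508, 0.1026, 0.2102]
tcp_rot: [[-0.103, 0.995, -0.006], [0.995, 0.103, 0.0], [0.001, -0.006, -1.0]]
force: [0.4, -0.7, 0.4]
opening: 0.007
```

Run:
```python
from h import *
s=bot.read_state();print(s["time_s"],s["position"],s["force"],s["joint_positions"]);print("box",Rb.T@(s["position"]-WELL)+[0,0,.004])
im,W,T,c=cloud("scene");crop(im,150,60,450,360,"pics/s13.png")
```

```text
22.75 [0.55079978 0.10262424 0.21017479] [ 0.36324177 -0.71504828  0.42584337] [-8.77193258e-01  2.62472360e+01  9.20094156e+01  9.46096242e-03
  6.20963820e+01 -6.78294239e+00]
box [0.04313962 0.05195815 0.21017479]
```

View pics/s13.png

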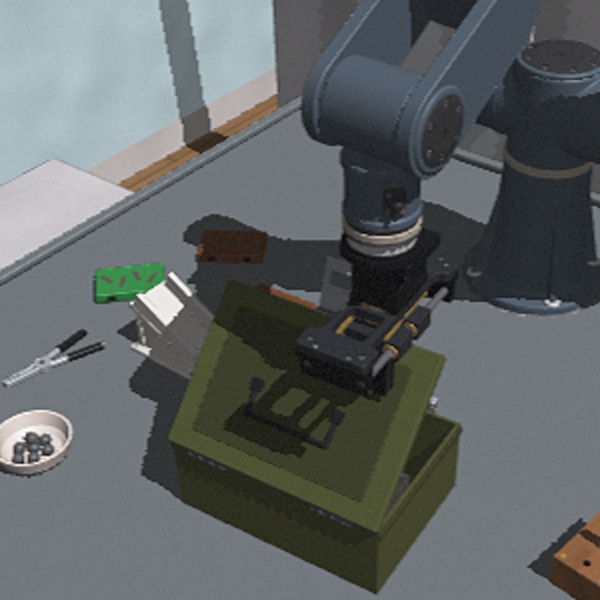

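Emit:
{"op": "move_arm", "data": {"moves": [{"hand": 0,"x": 0,"y": -0.36,"z": 0.26,"wx": 0,"wy": 0,"wz": 0},{"hand": 0,"x": 0,"y": -0.35,"z": 0.34,"wx": 0,"wy": 0,"wz": 0},{"hand": 0,"x": 0,"y": -0.32,"z": 0.42,"wx": 0,"wy": 0,"wz": 0},{"hand": 0,"x": 0,"y": -0.28,"z": 0.44,"wx": 0,"wy": 0,"wz": 0},{"hand": 0,"x": 0,"y": -0.24,"z": 0.47,"wx": 0,"wy": 0,"wz": 0},{"hand": 0,"x": 0,"y": -0.2,"z": 0.49,"wx": 0,"wy": 0,"wz": 0},{"hand": 0,"x": 0,"y": -0.15,"z": 0.5,"wx": 0,"wy": 0,"wz": 0},{"hand": 0,"x": 0,"y": -0.11,"z": 0.45,"wx": 0,"wy": 0,"wz": 0},{"hand": 0,"x": 0,"y": -0.06,"z": 0.3,"wx": 0,"wy": 0,"wz": 0},{"hand": 0,"x": 0,"y": 0,"z": 0,"wx": 0,"wy": 0,"wz": 0}]}}

```text
time_s: 23.8
position: [0.5017, 0.0974, 0.1191]
tcp_rot: [[-0.103, 0.995, -0.002], [0.995, 0.103, 0.0], [0.001, -0.002, -1.0]]
force: [0.1, 1.1, 0.2]
opening: 0.006
```

Run:
```python
from h import *
s=bot.read_state();print(s["time_s"],s["position"],s["force"]);print("box",Rb.T@(s["position"]-WELL)+[0,0,.004])
```

```text
23.8 [0.50174558 0.09740502 0.11905702] [0.14357935 1.06316108 0.17420251]
box [-0.00619117  0.05179177  0.11905702]
```

Emit:
{"op": "move_arm", "data": {"moves": [{"hand": 0,"x": 0,"y": 0,"z": 0.12,"wx": 0,"wy": 0,"wz": 0},{"hand": 0,"x": 0,"y": 0,"z": 0.12,"wx": 0,"wy": 0,"wz": 0},{"hand": 0,"x": 0,"y": 0,"z": 0.06,"wx": 0,"wy": 0,"wz": 0},{"hand": 0,"x": 0,"y": 0,"z": 0,"wx": 0,"wy": 0,"wz": 0}]}}

```text
time_s: 24.2
position: [0.5032, 0.0974, 0.1126]
tcp_rot: [[-0.103, 0.995, 0.001], [0.995, 0.103, 0.0], [0.0, 0.001, -1.0]]
force: [-0.2, 0.3, -0.2]
opening: 0.007
```

Emit:
{"op": "move_arm", "data": {"moves": [{"hand": 0,"x": 0,"y": 0,"z": 0.06,"wx": 0,"wy": 0,"wz": 0},{"hand": 0,"x": 0,"y": 0,"z": 0.06,"wx": 0,"wy": 0,"wz": 0},{"hand": 0,"x": 0,"y": 0,"z": 0,"wx": 0,"wy": 0,"wz": 0}]}}

```text
time_s: 24.5
position: [0.5033, 0.0974, 0.1122]
tcp_rot: [[-0.103, 0.995, 0.002], [0.995, 0.103, 0.0], [-0.0, 0.002, -1.0]]
force: [-4.6, -0.3, 19.6]
opening: 0.004
```

Run:
```python
from h import *
s=bot.read_state();print(s["time_s"],s["position"],s["force"],s["moment"])
im,W,T,c=cloud("scene");crop(im,190,170,430,370,"pics/s14.png")
im,W,T,c=cloud("wrist");crop(im,0,0,640,480,"pics/w14.png")
```

```text
24.5 [0.50330055 0.09744737 0.11220872] [-4.60720452 -0.29552796 19.58149454] [-0.18135129  0.89966167 -0.00916075]
```

View pics/s14.png

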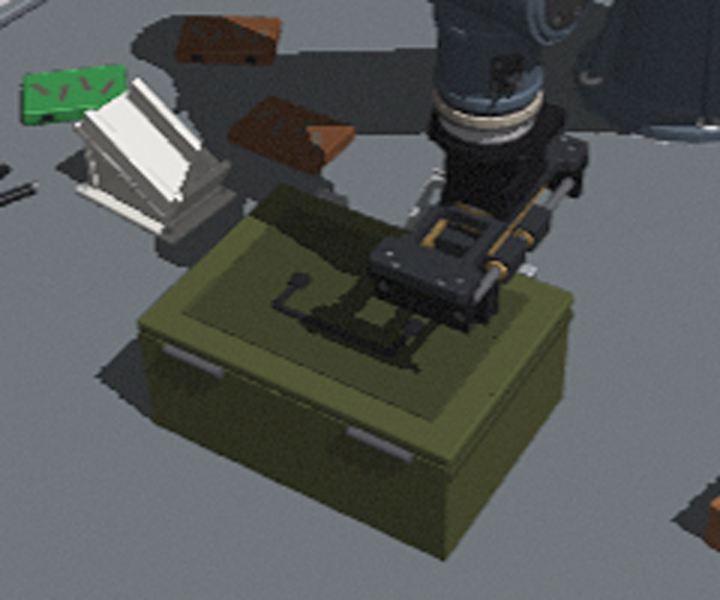

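View pics/w14.png

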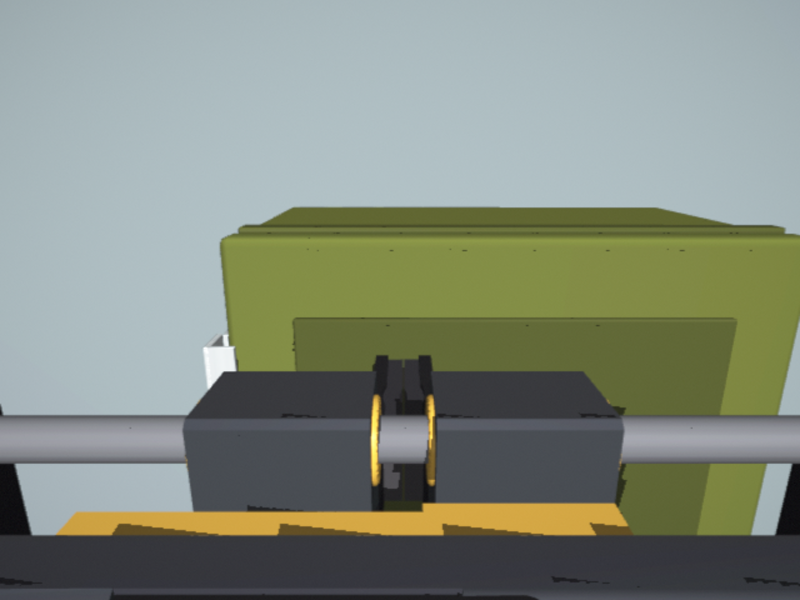

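Emit:
{"op": "move_arm", "data": {"moves": [{"hand": 0,"x": 0,"y": 0,"z": -0.3,"wx": 0,"wy": 0,"wz": 0},{"hand": 0,"x": 0,"y": 0,"z": -0.8,"wx": 0,"wy": 0,"wz": 0},{"hand": 0,"x": 0,"y": 0,"z": -0.8,"wx": 0,"wy": 0,"wz": 0},{"hand": 0,"x": -0.79,"y": -0.54,"z": -0.34,"wx": 0,"wy": 0,"wz": 0},{"hand": 0,"x": -0.79,"y": -0.54,"z": -0.34,"wx": 0,"wy": 0,"wz": 0},{"hand": 0,"x": -0.79,"y": -0.54,"z": -0.34,"wx": 0,"wy": 0,"wz": 0},{"hand": 0,"x": -0.79,"y": -0.54,"z": -0.34,"wx": 0,"wy": 0,"wz": 0},{"hand": 0,"x": -0.79,"y": -0.54,"z": -0.34,"wx": 0,"wy": 0,"wz": 0},{"hand": 0,"x": -0.79,"y": -0.54,"z": -0.34,"wx": 0,"wy": 0,"wz": 0},{"hand": 0,"x": -0.79,"y": -0.54,"z": -0.34,"wx": 0,"wy": 0,"wz": 0},{"hand": 0,"x": 0,"y": 0,"z": 0,"wx": 0,"wy": 0,"wz": 0},{"hand": 0,"x": 0,"y": 0,"z": 0,"wx": 0,"wy": 0,"wz": 0}]}}

```text
time_s: 25.8
position: [0.4234, -0.0499, 0.2167]
tcp_rot: [[-0.101, 0.995, 0.002], [0.995, 0.101, 0.001], [0.0, 0.002, -1.0]]
force: [0.5, 0.5, -0.3]
opening: 0.005
```

Run:
```python
from h import *
s=bot.read_state();print(s["time_s"],s["position"],s["force"],s["joint_positions"]);print("box",Rb.T@(s["position"]-WELL)+[0,0,.004])
im,W,T,c=cloud("wrist");crop(im,0,0,640,480,"pics/w15.png")
L=(W-WELL)@Rb+[0,0,.004]
m=(abs(L[...,0]+.02)<.03)&(L[...,2]>.09)&(L[...,2]<.125)&(abs(L[...,1]-.02)<.03)
print("lid",[np.median(L[m&(abs(L[...,0]-x)<.004)][:,2]).round(4) for x in(-.04,-.02,0)])
m=(L[...,0]<-.067)&(L[...,0]>-.14)&(abs(L[...,1]+.0325)<.022)&(L[...,2]>.09)
P=L[m]
for x in np.arange(-.135,-.06,.01):
    q=P[abs(P[:,0]-x)<.003]
    if len(q): print("hasp",x.round(3),len(q),np.median(q[:,2]).round(4),np.percentile(q[:,1],[2,98]).round(4))
```

```text
25.8 [ 0.42335404 -0.0499444   0.21672189] [ 0.50213449  0.45689676 -0.2566069 ] [-2.18711695e+01  1.54309142e+01  1.09723076e+02  8.23616791e-02
  5.47570744e+01 -2.77216613e+01]
box [-0.09926552 -0.08675155  0.21672189]
lid [np.float64(0.1129), np.float64(0.1135), np.float64(0.1136)]
hasp -0.135 217 0.3025 [-0.0544 -0.049 ]
hasp -0.125 2023 0.3076 [-0.0542 -0.0486]
hasp -0.115 2770 0.3024 [-0.0541 -0.0152]
hasp -0.105 1758 0.304 [-0.0544 -0.0142]
hasp -0.095 1653 0.3017 [-0.0544 -0.0143]
hasp -0.085 2598 0.3035 [-0.0541 -0.0156]
hasp -0.075 2571 0.3038 [-0.0542 -0.0157]
hasp -0.065 432 0.3041 [-0.0542 -0.0155]
```

View pics/w15.png

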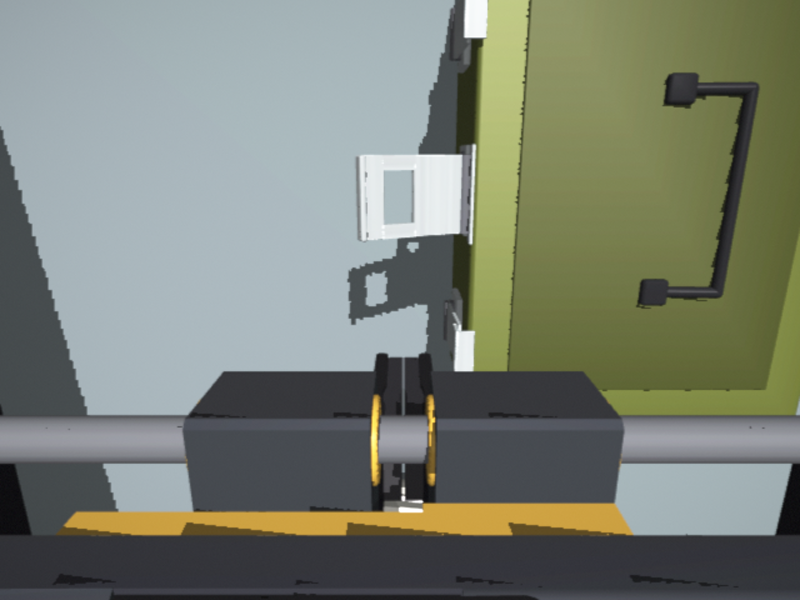

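Run:
```python
from h import *
im,W,T,c=cloud("wrist")
L=(W-WELL)@Rb+[0,0,.004]
m=(L[...,0]<-.062)&(L[...,0]>-.14)&(abs(L[...,1]+.0325)<.03)&(L[...,2]>.09)&(L[...,2]<.14)
P=L[m]
for x in np.arange(-.135,-.06,.008):
    q=P[abs(P[:,0]-x)<.003]
    if len(q): print("hasp",x.round(3),len(q),np.median(q[:,2]).round(4),np.percentile(q[:,1],[2,98]).round(4))
s=bot.read_state()
R=frame(YAW,0)@Ro.from_euler('x',-10,degrees=True).as_matrix()
plan(WELL+Rb@np.array([-.092,-.0325,.126]),R)
```

```text
hasp -0.119 632 0.1317 [-0.0511 -0.0131]
hasp -0.111 652 0.1252 [-0.0512 -0.0132]
hasp -0.103 237 0.1214 [-0.052  -0.0126]
hasp -0.095 416 0.1173 [-0.0516 -0.0127]
hasp -0.087 594 0.1142 [-0.0515 -0.0133]
hasp -0.079 584 0.1106 [-0.0514 -0.0133]
hasp -0.071 574 0.1071 [-0.0515 -0.0134]
hasp -0.063 627 0.1102 [-0.0605 -0.0039]
turn total [-9.95 -0.05  0.03] rows 2 each [-4.977 -0.024  0.015]
 shift in start axes /25: [2.139 0.289 3.454]  in end axes: [ 2.142 -0.314  3.45 ]
```

Emit:
{"op": "move_arm", "data": {"moves": [{"hand": 0,"x": 0,"y": 0,"z": 0,"wx": -4.98,"wy": 0,"wz": 0},{"hand": 0,"x": 0,"y": 0,"z": 0,"wx": -4.98,"wy": 0,"wz": 0},{"hand": 0,"x": 0.72,"y": -0.1,"z": 0.75,"wx": 0,"wy": 0,"wz": 0},{"hand": 0,"x": 0.71,"y": -0.1,"z": 0.75,"wx": 0,"wy": 0,"wz": 0},{"hand": 0,"x": 0.71,"y": -0.11,"z": 0.75,"wx": 0,"wy": 0,"wz": 0},{"hand": 0,"x": 0,"y": 0,"z": 0.6,"wx": 0,"wy": 0,"wz": 0},{"hand": 0,"x": 0,"y": 0,"z": 0.6,"wx": 0,"wy": 0,"wz": 0},{"hand": 0,"x": 0,"y": 0,"z": 0,"wx": 0,"wy": 0,"wz": 0},{"hand": 0,"x": 0,"y": 0,"z": 0,"wx": 0,"wy": 0,"wz": 0}]}}

```text
time_s: 26.8
position: [0.4249, 0.0048, 0.13]
tcp_rot: [[-0.104, 0.98, 0.172], [0.995, 0.102, 0.019], [0.001, 0.173, -0.985]]
force: [0.0, 0.0, 0.6]
opening: 0.004
```

Run:
```python
from h import *
s=bot.read_state();b=Rb.T@(s["position"]-WELL)+[0,0,.004];print(s["time_s"],b,s["force"],s["tcp_rot"])
pts=[b[[0,2]]]+[np.array(p) for p in [(-.090,.107),(-.0905,.099),(-.091,.0905),(-.0876,.0855),(-.0842,.083),(-.081,.083)]]
for p,q in zip(pts,pts[1:]):
    d=(q-p)/.025; print(q,"y %.2f z %.2f"%(.985*d[0]+.174*d[1],.174*d[0]-.985*d[1]))
```

```text
26.8 [-0.09211771 -0.03241066  0.12995128] [0.02325191 0.00232449 0.59155163] [[-1.03913801e-01  9.79661895e-01  1.71652243e-01]
 [ 9.94585840e-01  1.02187160e-01  1.88889358e-02]
 [ 9.64115508e-04  1.72685712e-01 -9.84976505e-01]]
[-0.09   0.107] y -0.08 z 0.92
[-0.0905  0.099 ] y -0.08 z 0.31
[-0.091   0.0905] y -0.08 z 0.33
[-0.0876  0.0855] y 0.10 z 0.22
[-0.0842  0.083 ] y 0.12 z 0.12
[-0.081  0.083] y 0.13 z 0.02
```

Emit:
{"op": "move_arm", "data": {"moves": [{"hand": 0,"x": 0,"y": -0.02,"z": 0.3,"wx": 0,"wy": 0,"wz": 0},{"hand": 0,"x": 0,"y": -0.03,"z": 0.31,"wx": 0,"wy": 0,"wz": 0},{"hand": 0,"x": 0,"y": -0.03,"z": 0.31,"wx": 0,"wy": 0,"wz": 0},{"hand": 0,"x": 0,"y": -0.08,"z": 0.31,"wx": 0,"wy": 0,"wz": 0},{"hand": 0,"x": 0,"y": -0.08,"z": 0.33,"wx": 0,"wy": 0,"wz": 0},{"hand": 0,"x": 0,"y": 0,"z": 0,"wx": 0,"wy": 0,"wz": 0}]}}

```text
time_s: 27.4
position: [0.4251, 0.0043, 0.0896]
tcp_rot: [[-0.102, 0.98, 0.171], [0.995, 0.101, 0.019], [0.001, 0.172, -0.985]]
force: [0.2, 0.2, 0.6]
opening: 0.006
```

Emit:
{"op": "move_arm", "data": {"moves": [{"hand": 0,"x": 0,"y": 0.1,"z": 0.22,"wx": 0,"wy": 0,"wz": 0},{"hand": 0,"x": 0,"y": 0.12,"z": 0.12,"wx": 0,"wy": 0,"wz": 0},{"hand": 0,"x": 0,"y": 0,"z": 0,"wx": 0,"wy": 0,"wz": 0}]}}

```text
time_s: 27.7
position: [0.4331, 0.005, 0.0831]
tcp_rot: [[-0.103, 0.98, 0.173], [0.995, 0.101, 0.018], [0.0, 0.174, -0.985]]
force: [0.3, 0.0, 0.7]
opening: 0.004
```

Run:
```python
from h import *
s=bot.read_state();b=Rb.T@(s["position"]-WELL)+[0,0,.004];print(s["time_s"],b,s["force"])
im,W,T,c=cloud("top");crop(im,240,180,360,270,"pics/t16.png")
im,W,T,c=cloud("wrist");crop(im,160,80,480,320,"pics/w16.png")
```

```text
27.7 [-0.08395752 -0.03312214  0.08308604] [0.33047657 0.00790023 0.69325658]
```

View pics/w16.png

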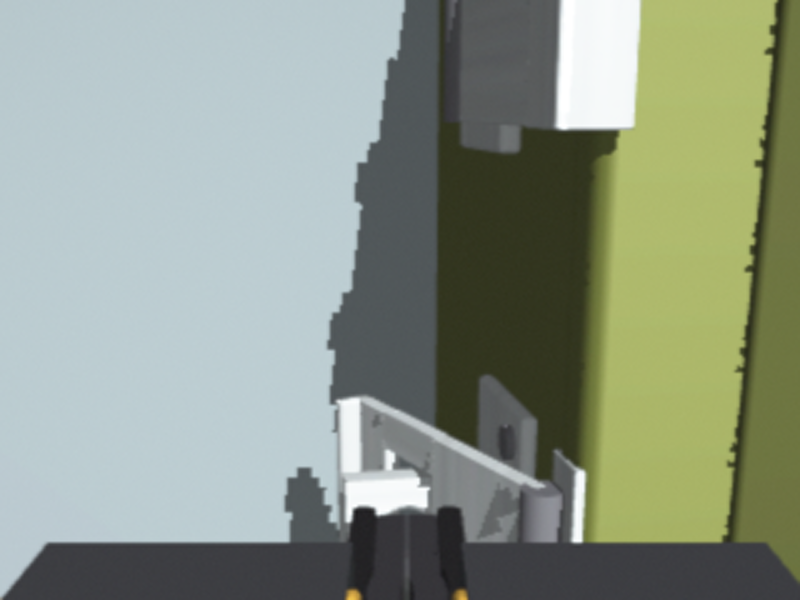

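Emit:
{"op": "move_arm", "data": {"moves": [{"hand": 0,"x": 0,"y": 0.12,"z": 0.02,"wx": 0,"wy": 0,"wz": 0},{"hand": 0,"x": 0,"y": 0.12,"z": 0.02,"wx": 0,"wy": 0,"wz": 0},{"hand": 0,"x": 0,"y": 0,"z": 0,"wx": 0,"wy": 0,"wz": 0}]}}

```text
time_s: 28.1
position: [0.4386, 0.0058, 0.0834]
tcp_rot: [[-0.103, 0.98, 0.172], [0.995, 0.101, 0.019], [0.001, 0.173, -0.985]]
force: [-1.0, 1.1, -0.7]
opening: 0.006
```

Run:
```python
from h import *
s=bot.read_state();b=Rb.T@(s["position"]-WELL)+[0,0,.004];print(s["time_s"],b,s["force"])
im,W,T,c=cloud("wrist");crop(im,160,80,480,320,"pics/w17.png")
```

```text
28.1 [-0.07840435 -0.03286254  0.08341866] [-1.01240723  1.09798678 -0.72192807]
```

View pics/w17.png

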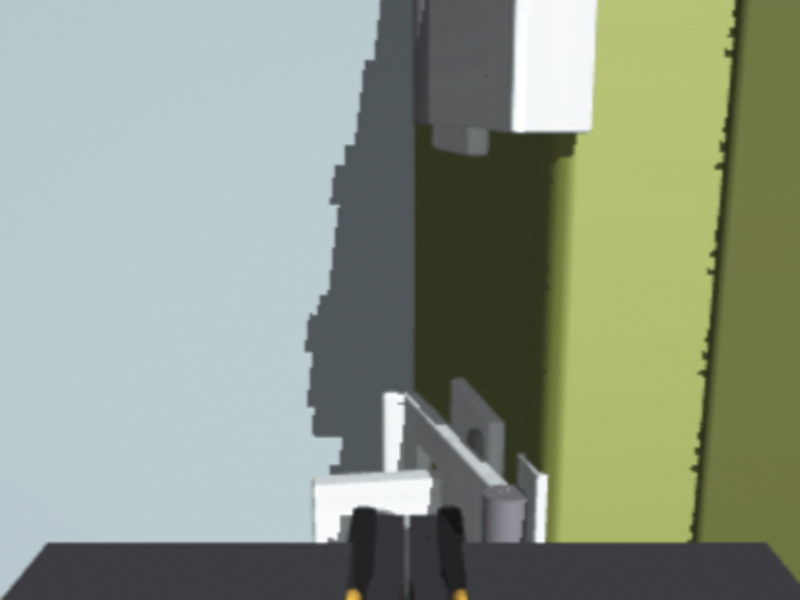

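Emit:
{"op": "move_arm", "data": {"moves": [{"hand": 0,"x": 0,"y": 0.1,"z": 0.02,"wx": 0,"wy": 0,"wz": 0},{"hand": 0,"x": 0,"y": 0.08,"z": 0.01,"wx": 0,"wy": 0,"wz": 0},{"hand": 0,"x": 0,"y": 0,"z": 0,"wx": 0,"wy": 0,"wz": 0}]}}

```text
time_s: 28.45
position: [0.4401, 0.0063, 0.0831]
tcp_rot: [[-0.104, 0.98, 0.167], [0.995, 0.102, 0.019], [0.002, 0.168, -0.986]]
force: [-8.6, -6.8, 4.8]
opening: 0.008
```

Run:
```python
from h import *
s=bot.read_state();b=Rb.T@(s["position"]-WELL)+[0,0,.004];print(s["time_s"],b,s["force"])
im,W,T,c=cloud("wrist");crop(im,160,80,480,320,"pics/w18.png")
```

```text
28.45 [-0.07679473 -0.032491    0.0831154 ] [-8.56966487 -6.78501801  4.77311179]
```

View pics/w18.png

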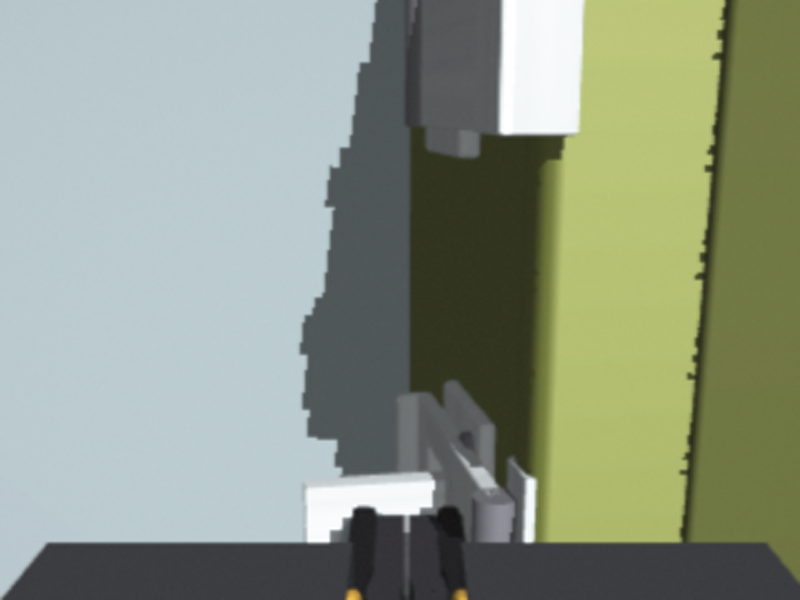

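```bash
cat > hasp.py <<'E'
from h import *
s=bot.read_state()
im,W,T,c=cloud("wrist")
L=(W-WELL)@Rb+[0,0,.004]
for y in (-.0135,-.0155,-.018,-.021):
  m=(L[...,0]<-.060)&(L[...,0]>-.12)&(abs(L[...,1]-y)<.0012)&(L[...,2]>.03)&(L[...,2]<.115)
  P=L[m];print("y",y,len(P))
  for z in np.arange(.045,.115,.006):
    q=P[abs(P[:,2]-z)<.003]
    if len(q)>3: print("  z %.3f n%d x %s"%(z,len(q),np.percentile(q[:,0],[2,50,98]).round(4)))
E
python3 hasp.py
```

```text
y -0.0135 684
  z 0.045 n56 x [-0.0725 -0.0702 -0.0658]
  z 0.051 n22 x [-0.0687 -0.0681 -0.0657]
  z 0.057 n28 x [-0.0686 -0.0675 -0.065 ]
  z 0.063 n31 x [-0.0687 -0.0681 -0.0651]
  z 0.069 n40 x [-0.0687 -0.0676 -0.065 ]
  z 0.075 n26 x [-0.0688 -0.0683 -0.0664]
  z 0.081 n48 x [-0.0687 -0.0677 -0.062 ]
  z 0.087 n89 x [-0.0687 -0.0645 -0.0619]
  z 0.093 n41 x [-0.0688 -0.0678 -0.0621]
  z 0.099 n40 x [-0.0691 -0.0673 -0.0647]
  z 0.105 n148 x [-0.0706 -0.0677 -0.0645]
  z 0.111 n97 x [-0.0649 -0.0626 -0.0602]
y -0.0155 418
  z 0.045 n37 x [-0.0724 -0.0707 -0.0686]
  z 0.051 n14 x [-0.0714 -0.0685 -0.0684]
  z 0.057 n11 x [-0.0686 -0.0685 -0.0683]
  z 0.063 n13 x [-0.0687 -0.0686 -0.0683]
  z 0.069 n13 x [-0.0687 -0.0685 -0.0683]
  z 0.075 n14 x [-0.0687 -0.0685 -0.0684]
  z 0.081 n15 x [-0.0687 -0.0686 -0.0619]
  z 0.087 n52 x [-0.0689 -0.063  -0.0619]
  z 0.093 n20 x [-0.0689 -0.0686 -0.0621]
  z 0.105 n116 x [-0.0706 -0.0681 -0.0644]
  z 0.111 n95 x [-0.0651 -0.0629 -0.0602]
y -0.018 247
  z 0.045 n37 x [-0.0725 -0.0705 -0.0684]
  z 0.051 n13 x [-0.0721 -0.0686 -0.0683]
  z 0.057 n11 x [-0.0687 -0.0685 -0.0684]
  z 0.063 n13 x [-0.0686 -0.0685 -0.0684]
  z 0.069 n14 x [-0.0688 -0.0685 -0.0683]
  z 0.075 n13 x [-0.0687 -0.0685 -0.0683]
  z 0.081 n20 x [-0.0689 -0.0686 -0.0619]
  z 0.087 n22 x [-0.0687 -0.0685 -0.062 ]
  z 0.093 n15 x [-0.0688 -0.0686 -0.0684]
  z 0.105 n78 x [-0.0706 -0.0681 -0.0645]
  z 0.111 n7 x [-0.065  -0.0645 -0.0613]
y -0.021 1007
  z 0.045 n35 x [-0.0725 -0.0705 -0.0684]
  z 0.051 n15 x [-0.0722 -0.0687 -0.0684]
  z 0.057 n15 x [-0.0686 -0.0682 -0.0676]
  z 0.069 n233 x [-0.0926 -0.0809 -0.0683]
  z 0.075 n95 x [-0.0924 -0.0786 -0.0684]
  z 0.081 n43 x [-0.0858 -0.0713 -0.0684]
  z 0.087 n122 x [-0.0868 -0.0725 -0.0684]
  z 0.093 n151 x [-0.0876 -0.0733 -0.0685]
  z 0.099 n110 x [-0.0877 -0.0746 -0.0704]
  z 0.105 n108 x [-0.0882 -0.0756 -0.0729]
  z 0.111 n74 x [-0.089  -0.0761 -0.0739]
```

Emit:
{"op": "move_arm", "data": {"moves": [{"hand": 0,"x": 0,"y": -0.3,"z": 0,"wx": 0,"wy": 0,"wz": 0},{"hand": 0,"x": 0,"y": -0.5,"z": -0.2,"wx": 0,"wy": 0,"wz": 0},{"hand": 0,"x": 0,"y": -0.2,"z": -0.8,"wx": 0,"wy": 0,"wz": 0},{"hand": 0,"x": 0,"y": 0,"z": -1,"wx": 5,"wy": 0,"wz": 0},{"hand": 0,"x": 0,"y": 0,"z": -1,"wx": 5,"wy": 0,"wz": 0},{"hand": 0,"x": 0,"y": 0,"z": -1,"wx": 0,"wy": 0,"wz": 0},{"hand": 30,"x": 0,"y": 0,"z": -1,"wx": 0,"wy": 0,"wz": 0},{"hand": 30,"x": 0,"y": 0,"z": -0.5,"wx": 0,"wy": 0,"wz": 0}]}}

```text
time_s: 29.35
position: [0.4102, 0.0021, 0.2181]
tcp_rot: [[-0.103, 0.995, 0.007], [0.995, 0.103, -0.001], [-0.002, 0.007, -1.0]]
force: [0.1, -0.1, 0.3]
opening: 0.113
```

Run:
```python
from h import *
W=np.load("w2.npz")["W"]
d=np.hypot(W[...,0]-.456,W[...,1]-.331)
for a,b in ((.074,.082),(.060,.074),(.048,.058)):
    P=W[(d<.03)&(W[...,2]>a)&(W[...,2]<b)];print(a,len(P),P.min(0),P.max(0),np.median(P,0))
P=W[(d<.08)&(W[...,2]>.038)&(W[...,2]<.046)];print(cv2.minAreaRect(P[:,:2].astype(np.float32)),np.median(P[:,2]))
s=bot.read_state();print(s["position"],s["joint_positions"],s["time_s"])
plan([.50,.33,.21],frame(YAW+85,0)); plan([.455,.33,.21],frame(YAW+90,0),R0=frame(YAW,0))
```

```text
0.074 150 [0.4523664  0.32765233 0.07402932] [0.46438933 0.34065399 0.08031432] [0.45829429 0.33296646 0.07751885]
0.06 108 [0.45129349 0.32708461 0.06020407] [0.46462202 0.33652597 0.07396006] [0.46015231 0.32929443 0.06735775]
0.048 64 [0.45219629 0.32685587 0.04815281] [0.46439067 0.33832024 0.05763201] [0.46038306 0.32914146 0.05266788]
((0.45751696825027466, 0.3347347676753998), (0.06445535272359848, 0.10147795081138611), 82.72266387939453) 0.04166385192057684
[0.41015737 0.00207052 0.21812471] [-1.54519871e+01  1.39130184e+01  1.11818367e+02  6.36761480e-02
  5.38819769e+01 -2.13979085e+01] 29.35
turn total [  0.24   0.36 -84.97] rows 10 each [ 0.024  0.036 -8.497]
 shift in start axes /25: [12.678  4.923  0.337]  in end axes: [-3.795 13.06   0.325]
turn total [ -0.  -0. -90.] rows 11 each [-0.    -0.    -8.182]
 shift in start axes /25: [12.864  3.128  0.325]  in end axes: [-3.128 12.864  0.325]
```

Emit:
{"op": "move_arm", "data": {"moves": [{"hand": 30,"x": 0,"y": 0,"z": 0,"wx": 0,"wy": 0,"wz": -8.2},{"hand": 30,"x": 0,"y": 0,"z": 0,"wx": 0,"wy": 0,"wz": -8.2},{"hand": 30,"x": 0,"y": 0,"z": 0,"wx": 0,"wy": 0,"wz": -8.2},{"hand": 30,"x": 0,"y": 0,"z": 0,"wx": 0,"wy": 0,"wz": -8.2},{"hand": 30,"x": 0,"y": 0,"z": 0,"wx": 0,"wy": 0,"wz": -8.2},{"hand": 30,"x": 0,"y": 0,"z": 0,"wx": 0,"wy": 0,"wz": -8.2},{"hand": 30,"x": 0,"y": 0,"z": 0,"wx": 0,"wy": 0,"wz": -8.2},{"hand": 30,"x": 0,"y": 0,"z": 0,"wx": 0,"wy": 0,"wz": -8.2},{"hand": 30,"x": 0,"y": 0,"z": 0,"wx": 0,"wy": 0,"wz": -8.2},{"hand": 30,"x": 0,"y": 0,"z": 0,"wx": 0,"wy": 0,"wz": -8.2},{"hand": 30,"x": 0,"y": 0,"z": 0,"wx": 0,"wy": 0,"wz": -8}]}}

```text
time_s: 30.45
position: [0.409, 0.0023, 0.2161]
tcp_rot: [[-0.994, -0.108, 0.003], [-0.108, 0.994, 0.0], [-0.003, -0.0, -1.0]]
force: [0.3, -0.5, 0.3]
opening: 0.347
```

Emit:
{"op": "move_arm", "data": {"moves": [{"hand": 30,"x": -0.29,"y": 0.92,"z": 0.05,"wx": 0,"wy": 0,"wz": 0},{"hand": 30,"x": -0.29,"y": 0.92,"z": 0.05,"wx": 0,"wy": 0,"wz": 0},{"hand": 30,"x": -0.29,"y": 0.92,"z": 0.05,"wx": 0,"wy": 0,"wz": 0},{"hand": 30,"x": -0.29,"y": 0.92,"z": 0.05,"wx": 0,"wy": 0,"wz": 0},{"hand": 30,"x": -0.29,"y": 0.92,"z": 0.05,"wx": 0,"wy": 0,"wz": 0},{"hand": 30,"x": -0.29,"y": 0.92,"z": 0.05,"wx": 0,"wy": 0,"wz": 0},{"hand": 30,"x": -0.29,"y": 0.92,"z": 0.05,"wx": 0,"wy": 0,"wz": 0},{"hand": 30,"x": -0.29,"y": 0.92,"z": 0.05,"wx": 0,"wy": 0,"wz": 0},{"hand": 30,"x": -0.29,"y": 0.92,"z": 0.05,"wx": 0,"wy": 0,"wz": 0},{"hand": 30,"x": -0.29,"y": 0.92,"z": 0.05,"wx": 0,"wy": 0,"wz": 0},{"hand": 30,"x": -0.29,"y": 0.92,"z": 0.05,"wx": 0,"wy": 0,"wz": 0},{"hand": 30,"x": -0.29,"y": 0.92,"z": 0.05,"wx": 0,"wy": 0,"wz": 0},{"hand": 30,"x": -0.29,"y": 0.92,"z": 0.05,"wx": 0,"wy": 0,"wz": 0},{"hand": 30,"x": -0.29,"y": 0.92,"z": 0.05,"wx": 0,"wy": 0,"wz": 0},{"hand": 30,"x": 0,"y": 0,"z": 0,"wx": 0,"wy": 0,"wz": 0},{"hand": 30,"x": 0,"y": 0,"z": 0,"wx": 0,"wy": 0,"wz": 0}]}}

```text
time_s: 32.05
position: [0.4759, 0.3334, 0.1982]
tcp_rot: [[-0.995, -0.104, 0.001], [-0.104, 0.995, 0.0], [-0.001, 0.0, -1.0]]
force: [-1.1, 0.2, -0.4]
opening: 0.343
```

Run:
```python
from h import *
s=bot.read_state();print(s["time_s"],s["position"],s["joint_positions"],s["tcp_rot"])
im,W,T,c=cloud("wrist");np.savez("w20.npz",W=W,im=im,T=T);crop(im,0,0,640,480,"pics/w20.png")
d=np.hypot(W[...,0]-.458,W[...,1]-.333)
m=(d<.02)&(W[...,2]>.0745)&(W[...,2]<.083)
P=W[m];print(len(P),P.min(0),P.max(0),np.median(P,0));print(cv2.minEnclosingCircle(P[:,:2].astype(np.float32)))
P=W[(d<.09)&(W[...,2]>.039)&(W[...,2]<.0445)];print(cv2.minAreaRect(P[:,:2].astype(np.float32)),np.median(P[:,2]))
```

```text
32.05 [0.47585316 0.3333688  0.19823812] [ 2.39982803e+01  2.84857095e+01  9.00416331e+01  3.79105865e-03
  6.14330349e+01 -7.19707035e+01] [[-9.94581428e-01 -1.03958711e-01  6.08131200e-04]
 [-1.03958522e-01  9.94581577e-01  3.34345442e-04]
 [-6.39594209e-04  2.69313346e-04 -9.99999759e-01]]
264 [0.45139698 0.32889424 0.07467659] [0.46402273 0.34108477 0.0793162 ] [0.45739115 0.33491001 0.07752439]
((0.459017813205719, 0.3351476192474365), 0.006077451165765524)
((0.4578767418861389, 0.3349582850933075), (0.062115378677845, 0.10029339045286179), 82.86074829101562) 0.04158853992714012
```

View pics/w20.png

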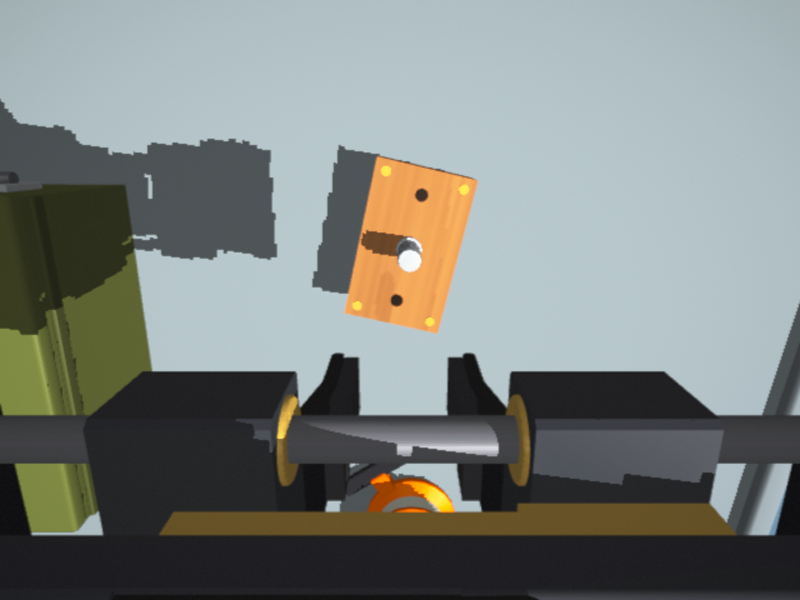

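Run:
```python
from h import *
plan([.455,.3347,.0485],frame(YAW+90,0))
```

```text
turn total [0.   0.   0.03] rows 1 each [0.003 0.002 0.034]
 shift in start axes /25: [0.813 0.163 5.99 ]  in end axes: [0.813 0.163 5.99 ]
```

Emit:
{"op": "move_arm", "data": {"moves": [{"hand": 34,"x": 0.4,"y": 0.08,"z": 0.8,"wx": 0,"wy": 0,"wz": 0},{"hand": 34,"x": 0.41,"y": 0.08,"z": 0.8,"wx": 0,"wy": 0,"wz": 0},{"hand": 34,"x": 0,"y": 0,"z": 0.8,"wx": 0,"wy": 0,"wz": 0},{"hand": 34,"x": 0,"y": 0,"z": 0.8,"wx": 0,"wy": 0,"wz": 0},{"hand": 34,"x": 0,"y": 0,"z": 0.7,"wx": 0,"wy": 0,"wz": 0},{"hand": 34,"x": 0,"y": 0,"z": 0.6,"wx": 0,"wy": 0,"wz": 0},{"hand": 34,"x": 0,"y": 0,"z": 0.5,"wx": 0,"wy": 0,"wz": 0},{"hand": 34,"x": 0,"y": 0,"z": 0.5,"wx": 0,"wy": 0,"wz": 0},{"hand": 34,"x": 0,"y": 0,"z": 0.4,"wx": 0,"wy": 0,"wz": 0},{"hand": 34,"x": 0,"y": 0,"z": 0,"wx": 0,"wy": 0,"wz": 0},{"hand": 34,"x": 0,"y": 0,"z": 0,"wx": 0,"wy": 0,"wz": 0}]}}

```text
time_s: 33.2
position: [0.4554, 0.335, 0.0509]
tcp_rot: [[-0.995, -0.103, 0.0], [-0.103, 0.995, 0.0], [-0.0, 0.0, -1.0]]
force: [0.4, 0.2, 0.4]
opening: 0.392
```

Run:
```python
from h import *
s=bot.read_state();print(s["time_s"],s["position"],s["force"])
plan([.455,.3347,.0485],frame(YAW+90,0))
im,W,T,c=cloud("wrist");crop(im,160,120,480,360,"pics/w21.png")
```

```text
33.2 [0.45538003 0.3350284  0.05089222] [0.42621419 0.19380334 0.44774864]
turn total [0.02 0.01 0.01] rows 1 each [0.017 0.008 0.013]
 shift in start axes /25: [ 0.016 -0.012  0.096]  in end axes: [ 0.016 -0.012  0.096]
```

View pics/w21.png

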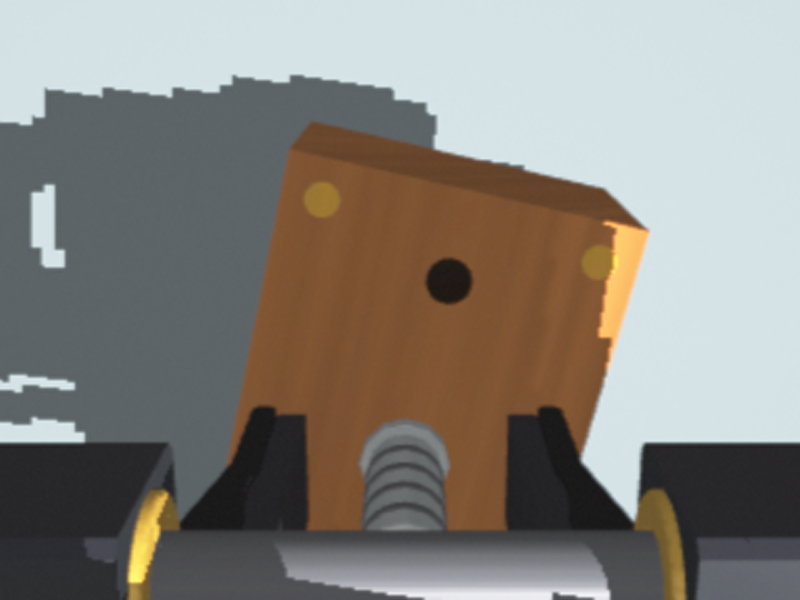

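Emit:
{"op": "move_arm", "data": {"moves": [{"hand": 34,"x": 0.01,"y": 0,"z": 0.08,"wx": 0,"wy": 0,"wz": 0},{"hand": 34,"x": 0,"y": 0,"z": 0,"wx": 0,"wy": 0,"wz": 0},{"hand": 6,"x": 0,"y": 0,"z": 0,"wx": 0,"wy": 0,"wz": 0},{"hand": 6,"x": 0,"y": 0,"z": 0,"wx": 0,"wy": 0,"wz": 0},{"hand": 6,"x": 0,"y": 0,"z": 0,"wx": 0,"wy": 0,"wz": 0},{"hand": 6,"x": 0,"y": 0,"z": 0,"wx": 0,"wy": 0,"wz": 0},{"hand": 6,"x": 0,"y": 0,"z": 0,"wx": 0,"wy": 0,"wz": 0},{"hand": 6,"x": 0,"y": 0,"z": 0,"wx": 0,"wy": 0,"wz": 0},{"hand": 6,"x": 0,"y": 0,"z": 0,"wx": 0,"wy": 0,"wz": 0}]}}

```text
time_s: 34.15
position: [0.4551, 0.3351, 0.049]
tcp_rot: [[-0.995, -0.103, 0.0], [-0.103, 0.995, 0.0], [-0.0, 0.0, -1.0]]
force: [-0.0, -0.3, 0.5]
opening: 0.139
```

Run:
```python
from h import *
s=bot.read_state();print(s["time_s"],s["position"],s["force"],s["moment"],s["opening"]*87)
```

```text
34.15 [0.45508375 0.33505626 0.04899164] [-0.01132336 -0.27527597  0.52727014] [0.01458258 0.04258185 0.03216936] 12.088518482743078
```

Emit:
{"op": "move_arm", "data": {"moves": [{"hand": 6,"x": 0,"y": 0,"z": -0.2,"wx": 0,"wy": 0,"wz": 0},{"hand": 6,"x": 0,"y": 0,"z": -0.5,"wx": 0,"wy": 0,"wz": 0},{"hand": 6,"x": 0,"y": 0,"z": -0.8,"wx": 0,"wy": 0,"wz": 0},{"hand": 6,"x": 0,"y": 0,"z": -0.9,"wx": 0,"wy": 0,"wz": 0},{"hand": 6,"x": 0,"y": 0,"z": -0.9,"wx": 0,"wy": 0,"wz": 0},{"hand": 6,"x": 0,"y": 0,"z": -0.9,"wx": 0,"wy": 0,"wz": 0},{"hand": 6,"x": 0,"y": 0,"z": -0.6,"wx": 0,"wy": 0,"wz": 0},{"hand": 6,"x": 0,"y": 0,"z": 0,"wx": 0,"wy": 0,"wz": 0},{"hand": 6,"x": 0,"y": 0,"z": 0,"wx": 0,"wy": 0,"wz": 0}]}}

```text
time_s: 35.05
position: [0.4549, 0.3349, 0.1694]
tcp_rot: [[-0.995, -0.103, 0.001], [-0.103, 0.995, 0.001], [-0.001, 0.001, -1.0]]
force: [0.7, -0.6, -0.6]
opening: 0.138
```

```bash
cat > pinfit.py <<'E'
from h import *
s=bot.read_state();print(s["time_s"],s["position"],s["force"],s["opening"]*87)
im,W,T,c=cloud("wrist");crop(im,240,200,400,320,"pics/pinhand%d.png"%int(s["time_s"]*10))
L=(W-s["position"])@s["tcp_rot"]
m=(abs(L[...,1])<.012)&(abs(L[...,0])<.015)&(L[...,2]>.001)&(L[...,2]<.05)
v,u=np.nonzero(m);P=L[m];print(len(P))
for z in np.arange(.003,.05,.004):
    q=P[abs(P[:,2]-z)<.002]
    if len(q)>2: print("z %.3f n%d y %s x(max) %.4f med %.4f"%(z,len(q),np.percentile(q[:,1],[2,50,98]).round(4),np.percentile(q[:,0],95),np.median(q[:,0])))
E
python3 pinfit.py; ls pics | grep pinhand
```

```text
35.05 [0.45490574 0.33494878 0.16942292] [ 0.65508753 -0.58168406 -0.62088076] 11.965967861041909
441
z 0.003 n186 y [-0.0059  0.0001  0.0058] x(max) 0.0050 med 0.0032
z 0.007 n78 y [-0.006  -0.0005  0.0058] x(max) 0.0052 med 0.0037
z 0.019 n19 y [-0.0025 -0.0003  0.0019] x(max) 0.0008 med -0.0000
z 0.023 n33 y [-0.0027  0.0002  0.0026] x(max) 0.0006 med -0.0002
z 0.027 n36 y [-0.0028 -0.0003  0.0026] x(max) 0.0003 med -0.0003
z 0.031 n36 y [-0.0028 -0.0003  0.0027] x(max) 0.0005 med -0.0002
z 0.035 n32 y [-0.0029  0.0002  0.0027] x(max) 0.0004 med -0.0002
z 0.039 n21 y [-0.0029 -0.0003  0.0028] x(max) 0.0005 med -0.0002
pinhand350.png
```

View pics/pinhand350.png

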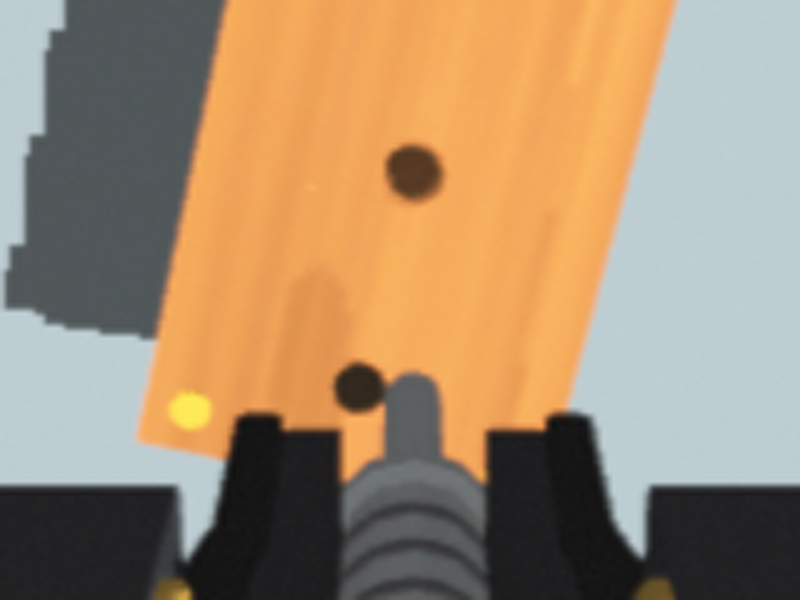

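Run:
```python
from h import *
plan([.4326,.0059,.135],frame(YAW+90,0))
```

```text
turn total [ 0.   -0.04  0.02] rows 1 each [ 0.002 -0.037  0.015]
 shift in start axes /25: [  2.22  -12.994   1.348]  in end axes: [  2.217 -12.994   1.347]
```

Emit:
{"op": "move_arm", "data": {"moves": [{"hand": 6,"x": 0.16,"y": -0.92,"z": 0,"wx": 0,"wy": 0,"wz": 0},{"hand": 6,"x": 0.16,"y": -0.93,"z": 0,"wx": 0,"wy": 0,"wz": 0},{"hand": 6,"x": 0.16,"y": -0.93,"z": 0,"wx": 0,"wy": 0,"wz": 0},{"hand": 6,"x": 0.16,"y": -0.93,"z": 0,"wx": 0,"wy": 0,"wz": 0},{"hand": 6,"x": 0.16,"y": -0.93,"z": 0,"wx": 0,"wy": 0,"wz": 0},{"hand": 6,"x": 0.16,"y": -0.93,"z": 0,"wx": 0,"wy": 0,"wz": 0},{"hand": 6,"x": 0.16,"y": -0.93,"z": 0,"wx": 0,"wy": 0,"wz": 0},{"hand": 6,"x": 0.16,"y": -0.93,"z": 0,"wx": 0,"wy": 0,"wz": 0},{"hand": 6,"x": 0.16,"y": -0.93,"z": 0,"wx": 0,"wy": 0,"wz": 0},{"hand": 6,"x": 0.16,"y": -0.93,"z": 0,"wx": 0,"wy": 0,"wz": 0},{"hand": 6,"x": 0.16,"y": -0.93,"z": 0,"wx": 0,"wy": 0,"wz": 0},{"hand": 6,"x": 0.16,"y": -0.93,"z": 0,"wx": 0,"wy": 0,"wz": 0},{"hand": 6,"x": 0.15,"y": -0.93,"z": 0,"wx": 0,"wy": 0,"wz": 0},{"hand": 6,"x": 0.15,"y": -0.92,"z": 0,"wx": 0,"wy": 0,"wz": 0},{"hand": 6,"x": 0,"y": 0,"z": 0.45,"wx": 0,"wy": 0,"wz": 0},{"hand": 6,"x": 0,"y": 0,"z": 0.45,"wx": 0,"wy": 0,"wz": 0},{"hand": 6,"x": 0,"y": 0,"z": 0.45,"wx": 0,"wy": 0,"wz": 0},{"hand": 6,"x": 0,"y": 0,"z": 0,"wx": 0,"wy": 0,"wz": 0},{"hand": 6,"x": 0,"y": 0,"z": 0,"wx": 0,"wy": 0,"wz": 0}]}}

```text
time_s: 37.0
position: [0.4326, 0.0061, 0.1345]
tcp_rot: [[-0.995, -0.103, -0.002], [-0.103, 0.995, 0.001], [0.002, 0.001, -1.0]]
force: [-0.2, 0.1, 0.0]
opening: 0.139
```

```bash
python3 pinfit.py
python3 - <<'E'
from h import *
plan([.4326,.0059,.135],frame(YAW+90,0))
im,W,T,c=cloud("wrist");np.savez("w22.npz",W=W,T=T);crop(im,160,120,480,360,"pics/w22.png")
# eye hole: steel points at .0725
L=(W-WELL)@Rb+[0,0,.004]
m=(abs(L[...,2]-.0725)<.004)&(abs(L[...,1]+.0325)<.02)&(L[...,0]<-.07)&(L[...,0]>-.1)
P=L[m];print(len(P),np.percentile(P,[1,50,99],axis=0).round(4))
E
```

```text
37.0 [0.43260891 0.00613581 0.1344776 ] [-0.22297307  0.08967137  0.00031834] 12.135508482749668
439
z 0.003 n189 y [-0.0059  0.0001  0.0058] x(max) 0.0049 med 0.0031
z 0.007 n74 y [-0.006  -0.0001  0.0058] x(max) 0.0053 med 0.0038
z 0.019 n18 y [-0.002   0.0002  0.0019] x(max) 0.0005 med 0.0001
z 0.023 n34 y [-0.0027 -0.0003  0.0026] x(max) 0.0003 med -0.0003
z 0.027 n36 y [-0.0027  0.0002  0.0026] x(max) 0.0005 med -0.0001
z 0.031 n35 y [-0.0028 -0.0003  0.0027] x(max) 0.0004 med -0.0002
z 0.035 n36 y [-0.0029 -0.      0.0028] x(max) 0.0006 med -0.0004
z 0.039 n17 y [-0.0027 -0.0003  0.0026] x(max) 0.0003 med -0.0002
turn total [ 0.03 -0.04  0.02] rows 1 each [ 0.032 -0.037  0.02 ]
 shift in start axes /25: [ 0.018 -0.005 -0.005]  in end axes: [ 0.018 -0.005 -0.005]
1247 [[-0.0934 -0.0431  0.0689]
 [-0.0832 -0.0317  0.072 ]
 [-0.0703 -0.0214  0.0734]]
```

View pics/w22.png

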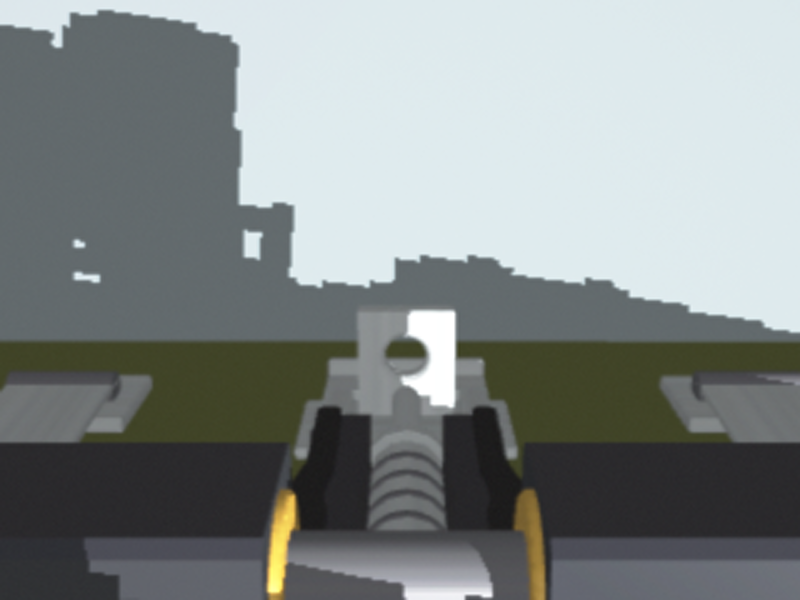

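Run:
```python
from h import *
s=bot.read_state()
im,W,T,c=cloud("wrist");crop(im,290,230,360,290,"pics/w23.png")
for u,v in ((322.8,262),(322.8,263),(322.3,262)): print(ray(c,T,u,v,.0725))
p=s["position"]-.0027*s["tcp_rot"][:,0]; print("pin axis",p)
```

```text
[0.4346073  0.00635353 0.0725    ]
[0.43521016 0.00641585 0.0725    ]
[0.43463661 0.00606856 0.0725    ]
pin axis [0.43600207 0.0063343  0.13514026]
```

View pics/w23.png

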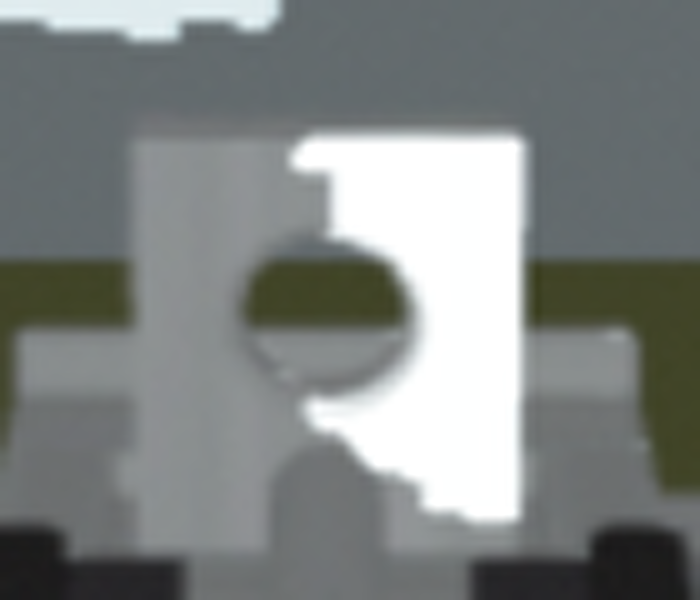

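Emit:
{"op": "move_arm", "data": {"moves": [{"hand": 6,"x": 0.02,"y": 0,"z": 0.4,"wx": 0,"wy": 0,"wz": 0},{"hand": 6,"x": 0,"y": 0,"z": 0.3,"wx": 0,"wy": 0,"wz": 0},{"hand": 6,"x": 0,"y": 0,"z": 0.2,"wx": 0,"wy": 0,"wz": 0},{"hand": 6,"x": 0,"y": 0,"z": 0,"wx": 0,"wy": 0,"wz": 0}]}}

```text
time_s: 37.55
position: [0.432, 0.0061, 0.1116]
tcp_rot: [[-0.995, -0.103, -0.002], [-0.103, 0.995, 0.001], [0.002, 0.001, -1.0]]
force: [0.9, 0.4, -1.3]
opening: 0.139
```

Run:
```python
from h import *
s=bot.read_state();print(s["time_s"],s["position"],s["force"])
print("pin axis",s["position"]-.0027*s["tcp_rot"][:,0])
im,W,T,c=cloud("wrist");crop(im,270,220,380,300,"pics/w24.png")
```

```text
37.55 [0.43201463 0.00611814 0.11163819] [ 0.93796469  0.41450446 -1.30709314]
pin axis [0.43470036 0.00639531 0.11163302]
```

View pics/w24.png

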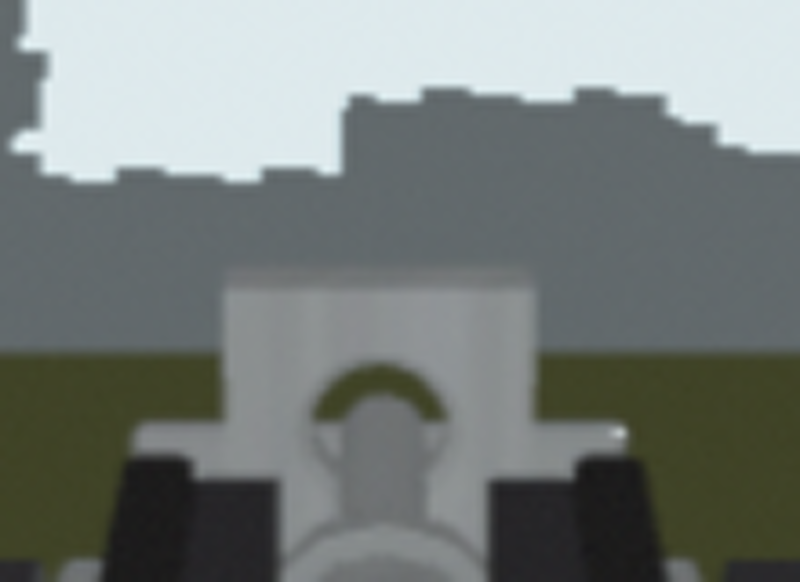

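Emit:
{"op": "move_arm", "data": {"moves": [{"hand": 6,"x": 0,"y": 0,"z": 0.25,"wx": 0,"wy": 0,"wz": 0},{"hand": 6,"x": 0,"y": 0,"z": 0.25,"wx": 0,"wy": 0,"wz": 0},{"hand": 6,"x": 0,"y": 0,"z": 0.25,"wx": 0,"wy": 0,"wz": 0},{"hand": 6,"x": 0,"y": 0,"z": 0.25,"wx": 0,"wy": 0,"wz": 0},{"hand": 6,"x": 0,"y": 0,"z": 0.15,"wx": 0,"wy": 0,"wz": 0},{"hand": 6,"x": 0,"y": 0,"z": 0,"wx": 0,"wy": 0,"wz": 0}]}}

```text
time_s: 38.2
position: [0.4323, 0.0061, 0.0832]
tcp_rot: [[-0.995, -0.103, -0.001], [-0.103, 0.995, 0.001], [0.001, 0.001, -1.0]]
force: [-0.7, 0.8, -0.2]
opening: 0.139
```

Run:
```python
from h import *
s=bot.read_state();print(s["time_s"],s["position"],s["force"],s["moment"])
im,W,T,c=cloud("wrist");crop(im,240,200,400,320,"pics/w25.png")
```

```text
38.2 [0.43231746 0.00605498 0.08316949] [-0.74540805  0.77123933 -0.17572798] [0.05678832 0.01765288 0.03396601]
```

View pics/w25.png

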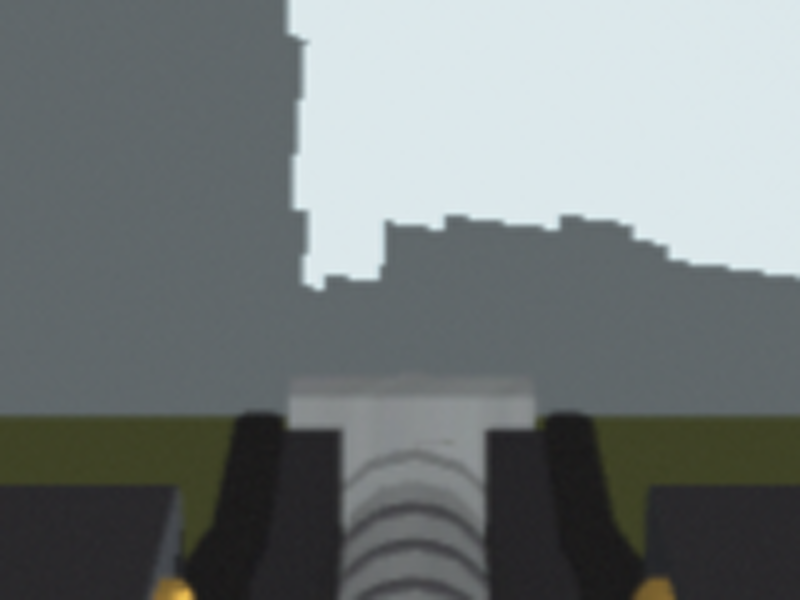

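Emit:
{"op": "move_arm", "data": {"moves": [{"hand": 6,"x": 0,"y": 0,"z": 0.08,"wx": 0,"wy": 0,"wz": 0},{"hand": 6,"x": 0,"y": 0,"z": 0.06,"wx": 0,"wy": 0,"wz": 0},{"hand": 6,"x": 0,"y": 0,"z": 0,"wx": 0,"wy": 0,"wz": 0}]}}

```text
time_s: 38.55
position: [0.4327, 0.006, 0.0803]
tcp_rot: [[-0.995, -0.103, 0.0], [-0.103, 0.995, 0.0], [-0.0, 0.0, -1.0]]
force: [0.2, -0.9, -0.1]
opening: 0.136
```

Emit:
{"op": "move_arm", "data": {"moves": [{"hand": 6,"x": 0,"y": 0,"z": 0.03,"wx": 0,"wy": 0,"wz": 0},{"hand": 32,"x": 0,"y": 0,"z": 0,"wx": 0,"wy": 0,"wz": 0},{"hand": 32,"x": 0,"y": 0,"z": 0,"wx": 0,"wy": 0,"wz": 0},{"hand": 32,"x": 0,"y": 0,"z": 0,"wx": 0,"wy": 0,"wz": 0},{"hand": 32,"x": 0,"y": 0,"z": 0,"wx": 0,"wy": 0,"wz": 0},{"hand": 32,"x": 0,"y": 0,"z": 0,"wx": 0,"wy": 0,"wz": 0}]}}

```text
time_s: 39.15
position: [0.4327, 0.006, 0.0796]
tcp_rot: [[-0.995, -0.103, 0.0], [-0.103, 0.995, 0.0], [-0.0, 0.0, -1.0]]
force: [-0.6, -0.4, -0.2]
opening: 0.359
```

Run:
```python
from h import *
s=bot.read_state();print(s["time_s"],s["position"],s["force"],s["opening"]*87)
im,W,T,c=cloud("wrist");crop(im,240,200,400,320,"pics/w26.png")
```

```text
39.15 [0.43274139 0.00597331 0.0795964 ] [-0.63836075 -0.44805666 -0.23811837] 31.231779661921294
```

View pics/w26.png

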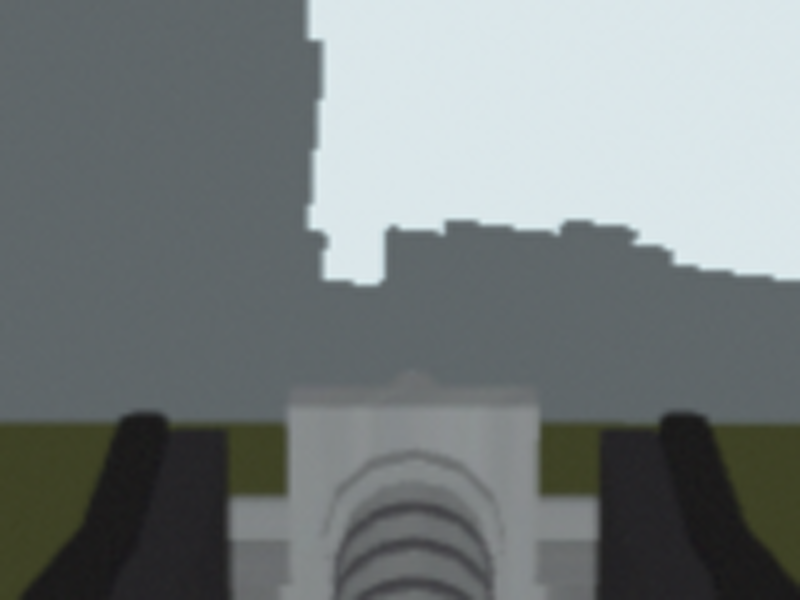

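Released; the flange sits on the eye. Raise straight up and inspect.

Emit:
{"op": "move_arm", "data": {"moves": [{"hand": 32,"x": 0,"y": 0,"z": -0.3,"wx": 0,"wy": 0,"wz": 0},{"hand": 32,"x": 0,"y": 0,"z": -0.6,"wx": 0,"wy": 0,"wz": 0},{"hand": 32,"x": 0,"y": 0,"z": -0.9,"wx": 0,"wy": 0,"wz": 0},{"hand": 32,"x": 0,"y": 0,"z": -1,"wx": 0,"wy": 0,"wz": 0},{"hand": 32,"x": 0,"y": 0,"z": -1,"wx": 0,"wy": 0,"wz": 0},{"hand": 32,"x": -0.4,"y": 0,"z": -0.6,"wx": 0,"wy": 0,"wz": 0},{"hand": 32,"x": -0.8,"y": 0,"z": 0,"wx": 0,"wy": 0,"wz": 0},{"hand": 32,"x": -0.4,"y": 0,"z": 0,"wx": 0,"wy": 0,"wz": 0},{"hand": 32,"x": 0,"y": 0,"z": 0,"wx": 0,"wy": 0,"wz": 0}]}}

```text
time_s: 40.1
position: [0.4736, 0.01, 0.1898]
tcp_rot: [[-0.995, -0.103, 0.001], [-0.103, 0.995, 0.0], [-0.001, -0.0, -1.0]]
force: [-0.7, 0.5, -0.3]
opening: 0.367
```

Run:
```python
from h import *
s=bot.read_state();print(s["time_s"],s["position"],s["force"])
im,W,T,c=cloud("wrist");crop(im,160,80,480,320,"pics/w27.png")
L=(W-WELL)@Rb+[0,0,.004]
m=(abs(L[...,2]-.105)<.006)&(abs(L[...,1]+.0325)<.015)&(L[...,0]<-.072)&(L[...,0]>-.1)
P=L[m];print("barrel top",len(P),np.percentile(P,[2,50,98],axis=0).round(4))
m=(abs(L[...,2]-.074)<.005)&(abs(L[...,1]+.0325)<.015)&(L[...,0]<-.072)&(L[...,0]>-.1)
P=L[m];print("flange/eye",len(P),np.percentile(P,[2,50,98],axis=0).round(4))
m=(abs(L[...,2]-.112)<.008)&(abs(L[...,1]+.0)<.1)&(L[...,0]>-.05)&(L[...,0]<.0)
P=L[m];print("lid",len(P),np.percentile(P,[2,50,98],axis=0).round(4))
for y in (-.05,-.015):
  m=(L[...,0]<-.060)&(L[...,0]>-.12)&(abs(L[...,1]-y)<.0025)&(L[...,2]>.04)&(L[...,2]<.1);P=L[m]
  for z in (.05,.06,.07,.08,.09):
    q=P[abs(P[:,2]-z)<.005]
    if len(q): print("hasp",y,z,len(q),np.median(q[:,0]).round(4))
im,W2,T,c=cloud("top");crop(im,60,60,570,420,"pics/t27.png")
W0=np.load("top.npy")
for n,(x,y,r,zmin) in dict(dish=(.703,-.306,.08,.012),reel=(.671,.349,.08,.012)).items():
  for W in (W0,W2):
    m=(np.hypot(W[...,0]-x,W[...,1]-y)<r)&(W[...,2]>zmin); print(n,m.sum(),W[m].mean(0).round(4))
```

```text
40.1 [0.47363316 0.00995581 0.18979533] [-0.66655149  0.54806353 -0.34912613]
barrel top 412 [[-0.0878 -0.038   0.103 ]
 [-0.0824 -0.0321  0.1079]
 [-0.0759 -0.0261  0.1093]]
flange/eye 613 [[-0.093  -0.0428  0.0708]
 [-0.0873 -0.032   0.0722]
 [-0.0727 -0.0212  0.0759]]
lid 19831 [[-0.0492 -0.0956  0.1105]
 [-0.0312 -0.009   0.1132]
 [-0.003   0.0954  0.1147]]
hasp -0.05 0.05 41 -0.0701
hasp -0.05 0.06 19 -0.0687
hasp -0.05 0.07 16 -0.0687
hasp -0.05 0.08 19 -0.0688
hasp -0.05 0.09 21 -0.0687
hasp -0.015 0.05 50 -0.0701
hasp -0.015 0.06 19 -0.0687
hasp -0.015 0.07 14 -0.0687
hasp -0.015 0.08 23 -0.0687
hasp -0.015 0.09 23 -0.0687
dish 616 [ 0.7127 -0.3125  0.0219]
dish 613 [ 0.7125 -0.3124  0.0222]
reel 589 [0.6792 0.3571 0.0441]
reel 584 [0.6796 0.3572 0.0442]
```

View pics/w27.png

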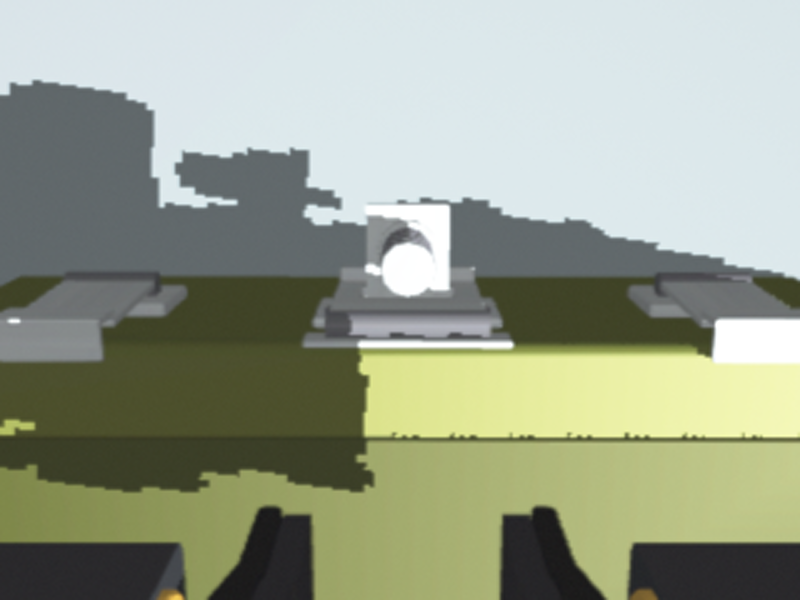

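View pics/t27.png

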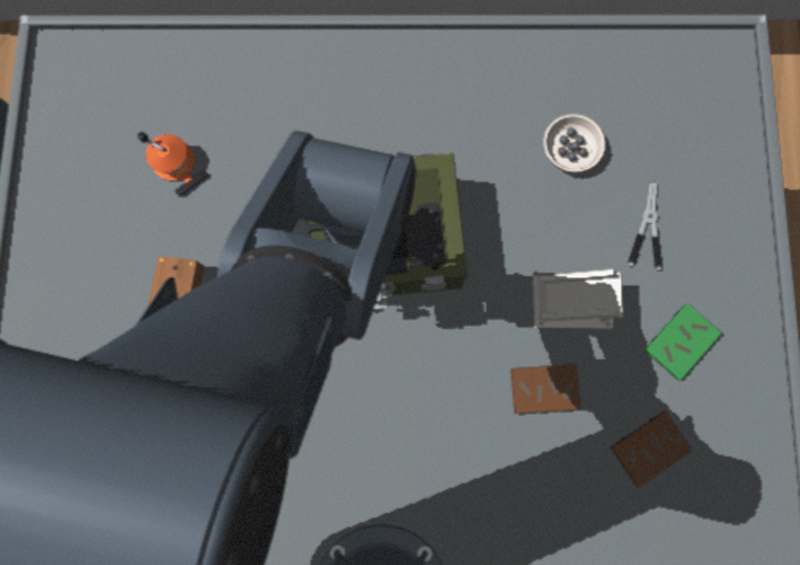

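```bash
python3 -c "
from rig import bot,order
print(bot.read_state()['qvel'].round(3),bot.read_state()['time_s']); print(order.hand_in())"
```

```text
[-0.106 -0.117  1.024  0.049 -0.138  0.025] 40.2
the job is handed in; nothing more can be done
None
```

The job is done and handed in at 40.2 s of the 72 s allowed; the hand-in itself reports no verdict.

**What I did**
- **Cases:** I lifted all three together at their 30° lean and lowered one bottom edge into the well. I swung them upright with about 1 mm of play, set them down and let go.
- **Lid and hasp:** I pushed the lid shut (about 20 N at the end) and swung the hasp down over the staple.
- **Pin:** I dropped it through the staple's eye until the flange rested on it, then let go and moved the arm clear.

**Last checks**

| Item | Measured | Expected |
|---|---|---|
| Case tops above the well floor (before shutting the lid) | 69.5 mm, centred in the well | 70 mm |
| Lid top above the deck | about 113 mm | 112 mm |
| Hasp | vertical, 0 rad within the measurement | below 0.12 rad |
| Pin barrel top above the deck | 108 mm, centred on the eye within about 1 mm | 108.5 mm |
| Dish and reel | moved under 1 mm | under 30 mm |
| Pliers | no change visible in the overhead picture | under 30 mm |

**Not confirmed:** I did not measure the pliers' position. The cases could not be seen again once the lid was shut.

**Disagreements:** the different estimates of the eye's position differed by up to about 1 mm. No check failed.

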